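# Hold a temperature probe centred in a wax warmer's guide hole

## Robot

A 6-joint arm with a two-finger parallel gripper is mounted at the origin on the work surface. World frame = base frame: x ahead of the robot, y to its left, z up, the work surface at z = 0. Lengths are in mm, angles in rad, forces in N, time in s.
With the tool pointing down it reaches from about 375 to 900 mm from the base axis. Payload 3.1 kg.
Tool frame: the origin (TCP) lies midway between the tips of the shut fingers; the grasp point (between the pads) lies 19 mm behind it; z points along the fingers, y is the direction in which the jaws open and shut (so a half turn about z gives the same grasp; the last joint's range is limited). The gripper opens to 87 mm and grips with 3 to 60 N. Pads are 19 mm wide; open, the fingers measure 117 mm over their backs; the gripper's body (75 mm by 190 mm) begins 51 mm behind the grasp point.
Start: joints at [-1.466, 0.527, 1.433, -0, 1.181, -0.178], TCP at [174.427, -600.143, 222.548] pointing down, gripper open.
Joint ranges: [-3.08, 3.08], [-0.75, 2.2], [0.22, 2.44], [-1.43, 4.57], [0, 2.65], [-2.85, 2.85]. Speed limits (rad/s): [2.79, 2.79, 3.14, 3.14, 3.14, 3.14].

## Interface

Orientations are given as a rotation vector (axis times angle).
In Python, from plant import ctrl, viewer gives the robot as it stands.
- The arm moves only by the tool servo_tool, never from a script. Its argument "rows" is a list of rows, each an object of numbers: "fingers": the gripper command: -1 is fully open, 1 is shut, values between are in proportion; "tx", "ty", "tz": the shift along the tool's x, y, z in m; "wx", "wy", "wz": the turn, a rotation vector about the tool's x, y, z in degrees. A call has 1 to 8 rows; each row is the pose to reach, as a shift and turn from the pose measured when the call began, along the tool's axes at that moment; what a row does not reach only later rows make up. A row lasts 1/12 s, in which the tool goes at most 41.7 mm and 7.16 degrees, less where a joint would pass 70% of its speed; a pose out of reach is approached as far as the arm can. A call with a gripper value outside its range is refused whole. The fingers move at their own pace and stop on an object; "force" is the grip in N (left out, the last holds). Time passes only in rows, so rows that repeat a pose let the fingers close. It gives the time, the measured TCP pose, the force and the opening at its end, in the units of the state.
- ctrl.get_state(): the state, without advancing time (a new reading comes with each control period).
- viewer.get_image(name): name is "scene" or "top" or "wrist"; returns a dict with "img" (480x640x3 uint8, red, green, blue), "depth" (480x640 float32, mm along the optical axis (not along the pixel's ray), 0 where there is no reading), "fx", "fy", "cx", "cy" (pixels), "pose" (4x4, takes a point from camera to world coordinates); the wrist camera has in their place "hand_eye" (4x4, takes a point from camera to tool coordinates, whose origin is the TCP and whose axes are the flange's). Camera axes: x right, y up, looking along -z (the intrinsics and any distortion apply to the point x, -y, -z); pixel columns grow to the right and rows downward; lengths in mm; the calibration is good to about 2 mm. The wrist camera is an equidistant fisheye: a pixel r from the principal point sees the ray r / f radians off the axis. A picture is of the moment at which its call begins: read the wrist's pose just before it.
- ctrl.close_job(): hands the job in, once; it reports no verdict.
Trained networks look in the newest picture that a camera, given by its name, has taken for a name from the list of things; names that differ only in an ending like _2 or _b are one class to them, and where a whole thing is asked for, a point or a joint stands for the part that bears it (a point fixed in the world has none). Each returns a list of dicts, best first, with "conf" (0 to 1); they miss things now and then, are a little off and sometimes report something else, mostly with a low value. They report only what shows in the picture. A call takes as long as a camera call.
- viewer.find_in(camera, name): "xyz" ([x, y, z] in mm, in the coordinates of the camera as it stood for that picture, good to about 4 mm: the middle of the surface that is visible of it).
- viewer.outline_of(camera, name): "region" (480x640 bool, what is visible of it).
- viewer.pinpoint(camera, name): "xyz" ([x, y, z] in mm, in the coordinates of the camera as it stood for that picture, good to about 4 mm: a listed point, or the origin of a listed thing).
The state is a dict: "time": time; "qpos": joint angles; "qd": joint speeds; "joint_torque": joint torques, N m; "position": TCP position; "tool_rot": TCP orientation; "force": force on the tool from outside, world axes, zero at the start; "torque": the same for the moment, N m; "width": finger opening in mm.
Only numpy, scipy, OpenCV 4.12 (cv2) and the standard library are available. Lean on these libraries where they do the work, as an engineer would, in place of code of your own. Each camera call takes 0.05 s, during which the arm holds its last target.

## Task

Swing the latch lever of the wax warmer fully clear of its lid, then tip the lid back past upright and leave it standing open. Take the dial probe from the wooden stand and lower its rod through the guide hole in the deck, without it ever touching the warmer, until the dark band on the rod is level with the top of the deck. Finish while holding it there in the gripper, still, upright and centred in the hole, and leave the awl, the wax dog, the tin and the saucer where they are.

Things in the scene. Friction and masses are not known exactly. Their poses are not given: they have to be found in the camera images.
- guide (a point): Centre of the round through hole in the warmer's aluminium deck, at the level of the deck's top face, 92 mm above the table. Hole diameter 24 mm, deck 10 mm thick, below it an empty chamber 76 mm deep. Seen from the middle of the box the hole lies 30 mm towards the handle side (-x), midway in y. The closed lid hides it.
- warmer: The wax warmer with lid and latch: a grey steel box fixed to the table, 180 mm deep (x), 240 mm wide (y), 100 mm high, walls 6 mm thick, its rim 8 mm above the deck inside. Origin at the centre of its underside; +x points from the handle side (nearer the robot) to the hinge side, z up.
- latch (a joint): Angle of the latch lever about its vertical pivot: 0 when it lies along the warmer's +y across the lid, growing to 1.6 as it swings anticlockwise seen from above, towards the handle side (-x) and off the lid. It starts between 0 and 0.35, blocking the lid; clear of it above 1.1. Light friction (about 1 N at the post); stays where left.
- latch_post (a point): On the axis of the upright round steel post at the end of the latch lever, 12 mm in diameter. This point is 13 mm below the post's top, 21 mm above the flat lever bar (14 mm wide, 6 mm thick), 27 mm above the lever's underside and 60 mm from the pivot. At latch angle q it lies from the pivot at (-sin q, cos q) x 60 mm in the warmer's x, y.
- latch_pivot (a point): The latch lever's vertical pivot axis, at the lever's underside (110.5 mm above the table), on a post beside the -y side of the warmer: at x -75 mm, y -135 mm from the warmer's origin.
- lid (a joint): Angle of the lid about its hinge along the warmer's +x rim: 0 closed, 1.57 upright, 1.9 at the end stop. Stiff hinge: the lid stays where it is left; lifting at the handle takes about 5 N.
- lid_handle (a point): Middle of the lid's bar handle, a round steel bar 11 mm in diameter, 80 mm long along the warmer's y, its axis 45 mm above the lid's top face, on two feet 30 mm either side of its middle. Lid shut, it lies 170 mm from the hinge line towards -x and 53 mm above it, 10 mm from the lid's free edge. Lid 8 mm thick.
- lid_hinge (a point): Middle of the lid's hinge line (along the warmer's y), 100.5 mm above the table, above the +x rim; axes turn with the lid.
- probe: The loose dial probe, about 90 g: steel rod 8 mm in diameter, 90 mm long; above it a steel flange 44 mm in diameter, 8 mm thick; above that a round black handle 28 mm in diameter, 52 mm long, with a small white dial on top. Origin at the rod's lower tip, z up along the rod. It stands upright in one of the stand's two holes, the flange resting on the stand's top (tip 5 mm above the table).
- probe_grip (a point): Centre of the probe's black handle, 124 mm above the tip, 64 mm above the band, 26 mm above the flange and 26 mm below the handle's top; z along the rod.
- probe_tip (a point): Lower tip of the probe's rod.
- probe_band (a point): The dark band (3 mm wide) round the probe's rod, 60 mm above the tip.
- stand: Fixed wooden tool stand, 60 mm (x) by 160 mm (y), 95 mm high; origin at the centre of its underside. Two upright holes 14 mm in diameter and 93 mm deep at y -45 and +45 mm; the probe stands in one, the awl in the other, either way round.
- awl_center (a point): Bystander in the stand's other hole: middle of the pear-shaped wooden handle (30 mm at its widest, 70 mm long) of an awl, 35 mm above the stand's top; the handle's end is 70 mm above the stand's top (165 mm above the table). No flange.
- dog: Bystander: small black wax dog on a slab 120 x 60 mm, 130 mm high; origin under the slab.
- tin: Bystander: steel tin, 66 mm in diameter, 70 mm high; origin under it.
- saucer: Bystander: white saucer, 110 mm in diameter, 18 mm high; origin under it.

How it is judged (in metres and radians):
On the way, in this order (a step that is already met when the one before it is completed fails the run):
1. the latch lever is swung clear (above 1.1 rad) with the lid still shut (value of joint latch above 1.1 rad and value of joint lid below 0.2 rad), for 0.1 s.
2. the lid is tipped back (above 1.45 rad) (value of joint lid above 1.45 rad), for 0.2 s.
At the end, for the whole second after the job is handed in: Latch above 1.1 rad, lid open above 1.45 rad; the probe held in the fingers and touching neither warmer nor stand, still, within 0.1 rad of upright, its band within 12 mm of the deck's top face in height and within 4.5 mm of the hole's axis, its tip within 5.5 mm of that axis (value of joint latch above 1.1 rad and value of joint lid above 1.45 rad and horizontal distance between probe_band and guide below 0.0045 m and horizontal distance between probe_tip and guide below 0.0055 m and z of probe_band in the frame of guide between -0.012 and 0.012 m and angle between probe_tip's own z axis and vertical below 0.1 rad and contact force between probe and the fingers above 1 N and contact force between probe and warmer below 0.2 N and contact force between probe and stand below 0.2 N and linear speed of probe below 0.02 m/s); the arm keeps its last pose, push and grip.
It fails at once if the lid is forced up while the latch lever still lies over it (value of joint lid above 0.2 rad and value of joint latch below 0.7 rad).
It fails at once if the probe touches the wax warmer (bore walls, deck, floor, lid or case) (contact force between probe and warmer above 0.3 N).
It fails at once if the awl, wax dog, tin or saucer is moved by more than 30 mm (distance of any of awl_center, dog, tin, saucer from where it was at the start of the episode above 0.03 m).
It also fails if it takes over 72 s, if anything falls off the work surface, if the arm or the gripper's body presses on something with over 40 N, if the wrist force passes 120 N, or if a joint passes its speed limit or range.

## Working session

There is one attempt and no reset: what is moved stays moved. The work goes in short steps, Python scripts to look and compute and a tool call to move; the robot and the scene stay as the last step left them, time stands still between calls to the robot, and variables do not carry over. Pictures are saved under pics/ and viewed, and the job is handed in when it is done.

Besides the shell and the picture viewer there is one more tool, called after "Call:" as name(argument=value, ...) on one line, values as JSON. servo_tool: Moves the arm, as the interface text tells. Its arguments: {"type":"object","properties":{"rows":{"type":"array"},"force":{"type":"number"}},"required":["rows"]}

```bash
ls; mkdir -p pics; cat > h.py <<'E'
import numpy as np, cv2
from scipy.spatial.transform import Rotation as R
from plant import ctrl, viewer
np.set_printoptions(precision=1,suppress=True)
def toolT():
    s=ctrl.get_state(); T=np.eye(4); T[:3,:3]=R.from_rotvec(s['tool_rot']).as_matrix(); T[:3,3]=s['position']; return T
def shot(name,fn=None):
    T=toolT(); d=viewer.get_image(name)
    d['P']=T@d['hand_eye'] if name=='wrist' else d['pose']
    if fn: cv2.imwrite('pics/'+fn,cv2.cvtColor(d['img'],cv2.COLOR_RGB2BGR))
    return d
def w(d,p): return (d['P']@np.r_[p,1])[:3]
def deproj(d,u,v,z=None):
    z=z or d['depth'][int(v),int(u)]
    return w(d,[(u-d['cx'])/d['fx']*z,-(v-d['cy'])/d['fy']*z,-z])
def st():
    s=ctrl.get_state(); print({k:(np.round(v,3) if k!='time' else v) for k,v in s.items() if k not in('qd','joint_torque')})
E
python3 - <<'E'
from h import *
st()
for c in('scene','top'):
    d=shot(c,c+'0.png'); print(c,d['P'],d['fx'],d['cx'],d['cy'])
    for n in ['guide','latch_post','latch_pivot','lid_handle','lid_hinge','warmer','probe','probe_grip','probe_tip','stand','awl_center','dog','tin','saucer']:
        r=viewer.pinpoint(c,n); print(n,[(np.round(w(d,a['xyz']),1),round(a['conf'],2)) for a in r[:3]])
E
```

```text
pics
{'time': 0.0, 'qpos': array([-1.5,  0.5,  1.4,  0. ,  1.2, -0.2]), 'position': array([ 174.3, -599.4,  221.6]), 'tool_rot': array([-3.1, -0.4, -0. ]), 'force': array([ 0.1,  0.1, -0.5]), 'torque': array([-0.,  0., -0.]), 'width': np.float64(86.74)}
scene [[   0.    -0.7    0.7 1308.7]
 [   1.     0.    -0.     6.8]
 [   0.     0.7    0.7  812.5]
 [   0.     0.     0.     1. ]] 522.7843654191561 318.73465242534866 236.93780555131409
guide [(array([605.1, 197.1,  91.5]), 0.9)]
latch_post [(array([530.6, 135.5, 138.9]), 0.58)]
latch_pivot [(array([528.3,  80.8, 107. ]), 0.53)]
lid_handle [(array([554.1, 206.4, 153. ]), 0.77)]
lid_hinge [(array([717.6, 172.2, 101.8]), 0.74)]
warmer [(array([630.3, 187.3,   3.3]), 0.81)]
probe [(array([392.4, 368.2,  -5.5]), 0.35)]
probe_grip []
probe_tip []
stand [(array([ 486.2, -310.9,   -2.7]), 0.66)]
awl_center [(array([ 467.4, -353.8,  127.8]), 0.81), (array([716.3, 172.1, 100.2]), 0.34)]
dog [(array([ 726.6, -141.9,    3.7]), 0.96)]
tin [(array([390.8, 365.1,  -4.5]), 0.61)]
saucer [(array([ 696.6, -349. ,    1.2]), 0.86)]
top [[   0.     1.  
[... 299 characters left out ...]
ch_pivot [(array([527.3,  76. , 115.7]), 0.8), (array([553.1, 206.3, 150.6]), 0.46)]
lid_handle [(array([554.1, 205.3, 151.7]), 0.79)]
lid_hinge [(array([719.9, 170.6, 100.6]), 0.59)]
warmer [(array([625.2, 189.5,   3. ]), 0.8)]
probe [(array([ 496.2, -270.8,    6.5]), 0.59)]
probe_grip [(array([ 500.8, -271.9,  126.5]), 0.72), (array([ 690.8, -344.4,   -2.1]), 0.65), (array([719.6, 171.5, 101.7]), 0.42)]
probe_tip []
stand [(array([ 480.6, -311.1,   -1.5]), 0.74)]
awl_center [(array([ 466.6, -356.7,  125.7]), 0.65)]
dog [(array([ 725.1, -136. ,   -5.2]), 0.64)]
tin [(array([391.7, 364.1,   0.3]), 0.61), (array([ 468.2, -356.3,  126.4]), 0.26)]
saucer [(array([ 692.7, -346.1,   -0.7]), 0.8)]
```

View pics/scene0.png

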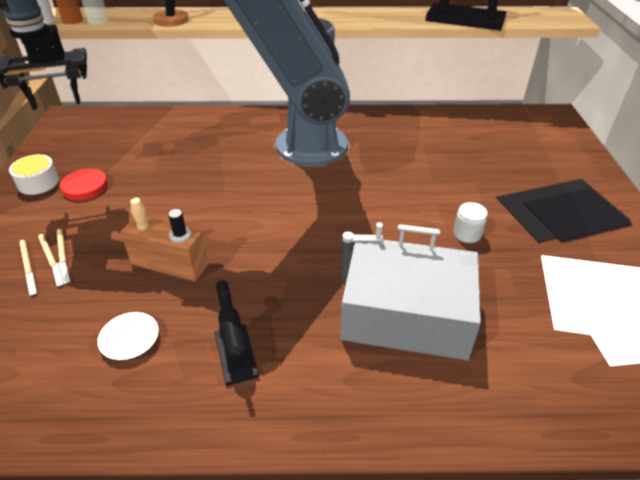

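View pics/top0.png

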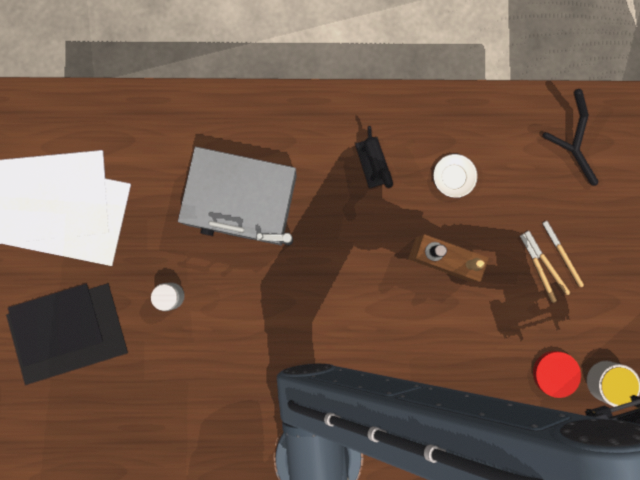

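The pictures show the warmer at about (626, 189), yawed about −12°, with the latch over its near-left corner. The probe (black, white dial) is in the stand hole nearer the warmer, and the awl is in the other. Next I'll refine the warmer fit.

```bash
python3 - <<'E'
from h import *
from scipy.optimize import least_squares
M={'guide':(-30,0),'latch_pivot':(-75,-135),'lid_handle':(-80,0),'lid_hinge':(90,0),'warmer':(0,0)}
obs=[];
for c in('scene','top'):
    d=shot(c)
    for n in M:
        for k in range(1):
            r=viewer.pinpoint(c,n)
            if r: obs.append((n,w(d,r[0]['xyz'])))
def f(p):
    a=p[2];Rm=np.array([[np.cos(a),-np.sin(a)],[np.sin(a),np.cos(a)]])
    return np.concatenate([Rm@M[n]+p[:2]-x[:2] for n,x in obs])
r=least_squares(f,[628,190,-.2],loss='soft_l1',f_scale=3);print(r.x[:2],r.x[2]); print(f(r.x).reshape(-1,2))
# lid top cloud
for c in('top','scene'):
    d=shot(c); dp=d['depth'];v,u=np.mgrid[:480,:640];z=dp
    X=np.stack([(u-d['cx'])/d['fx']*z,-(v-d['cy'])/d['fy']*z,-z,np.ones_like(z)],-1)@d['P'].T
    m=(abs(X[...,2]-108.5)<7)&(np.hypot(X[...,0]-628,X[...,1]-190)<170)&(z>0)
    m=cv2.morphologyEx(m.astype(np.uint8),cv2.MORPH_OPEN,np.ones((5,5)))
    P=X[m>0][:,:3]; q=cv2.minAreaRect(P[:,:2].astype(np.float32)); print(c,len(P),np.median(P[:,2]),q)
    # probe & stand
    m=(abs(X[...,2]-95)<5)&(np.hypot(X[...,0]-483,X[...,1]+311)<110)&(z>0)
    print('stand',cv2.minAreaRect(X[m][:,:2].astype(np.float32)),m.sum())
    for n in('probe_grip','awl_center','latch_post','probe'):
        a=viewer.pinpoint(c,n); print(n,[(w(d,k['xyz']),round(k['conf'],2)) for k in a[:2]])
    m=(X[...,2]>148)&(X[...,2]<165)&(np.hypot(X[...,0]-500,X[...,1]+272)<30)&(z>0); print('dial',X[m][:,:3].mean(0),np.ptp(X[m],0),m.sum())
st()
E
```

```text
[629.5 189.8] -0.2130468373436632
[[-6.3  2. ]
 [-0.3 -5.2]
 [-0.1  2.5]
 [-0.8  0. ]
 [ 1.3  1.3]
 [ 4.1 -3.7]
 [ 1.1 -1.3]
 [ 0.5  2.5]
 [-4.5 -1.6]
 [ 1.3  0.9]]
top 7327 107.61898334271223 ((629.0529174804688, 190.97901916503906), (240.161376953125, 180.2930145263672), 78.3115234375)
stand ((482.60845947265625, -311.7818298339844), (161.5081787109375, 60.34048843383789), 70.07847595214844) 1246
probe_grip [(array([ 500.2, -272.8,  126.6]), 0.77)]
awl_center [(array([ 466.9, -354.5,  125.1]), 0.71)]
latch_post [(array([533.9, 132.6, 138.1]), 0.65)]
probe [(array([ 495.2, -269.9,    5.3]), 0.51)]
dial [ 497.8 -268.5  154.8] [24.6 28.5 13.2  0. ] 124
scene 9169 109.44327124178494 ((631.1304321289062, 190.01162719726562), (240.625732421875, 184.56639099121094), 78.25015258789062)
stand ((484.9401550292969, -312.2310791015625), (162.63160705566406, 66.5334701538086), 71.23202514648438) 1182
probe_grip [(array([ 498.7, -268. ,  130.1]), 0.55)]
awl_center [(array([ 468. , -355. ,  127.8]), 0.87)]
latch_post [(array([529.3, 135.8, 138.1]), 0.9), (array([606. , 197.1,  90.5]), 0.29)]
probe []
dial [ 503.2 -269.4  154.6] [27.9 26.6 11.   0. ] 138
{'time': 2.6, 'qpos': array([-1.5,  0.5,  1.4,  0. ,  1.2, -0.2]), 'position': array([ 174.4, -600.1,  222.5]), 'tool_rot': array([-3.1, -0.4, -0. ]), 'force': array([-0.5,  0.5, -1.1]), 'torque': array([-0.1, -0. ,  0. ]), 'width': np.float64(87.393)}
```

```bash
cat >> h.py <<'E'
def goal(x,y,z,yaw,frac=1):
    """tool down, tool-y at yaw deg (mod 180) -> shift/turn in tool axes"""
    T=toolT(); a=np.radians(yaw); best=None
    for k in(0,np.pi):
        ty=np.array([np.cos(a+k),np.sin(a+k),0]); tz=np.array([0,0,-1]); G=np.stack([np.cross(ty,tz),ty,tz],1)
        rv=R.from_matrix(T[:3,:3].T@G).as_rotvec(degrees=True)
        if best is None or np.linalg.norm(rv)<np.linalg.norm(best): best=rv
    sh=T[:3,:3].T@(np.array([x,y,z])-T[:3,3])/1000
    print('goal',(x,y,z,yaw),'t',np.round(sh,4),'w',np.round(best,1),'pos',T[:3,3])
W0=np.array([629.5,190.3]);YAW=np.radians(-11.7);ux=np.array([np.cos(YAW),np.sin(YAW)]);uy=np.array([-ux[1],ux[0]])
def Wp(a,b): return W0+a*ux+b*uy
def post(q): return Wp(-75,-135)+60*(-np.sin(q)*ux+np.cos(q)*uy)
E
python3 - <<'E'
from h import *
print(post(.157),post(1.45))
goal(531,133.5,215,-3)
print(R.from_rotvec(ctrl.get_state()['tool_rot']).as_matrix())
E
```

```text
[531.5 133.2] [471.8  92.5]
goal (531, 133.5, 215, -3) t [ 0.5 -0.6  0. ] w [ -0.   -0.  -70.8] pos [ 174.4 -600.1  222.5]
[[ 1.   0.3  0. ]
 [ 0.3 -1.   0. ]
 [ 0.  -0.  -1. ]]
```

```bash
sed -i "s/'t',np.round(sh,4)/'t',[round(float(v),4) for v in sh]/" h.py; python3 - <<'E'
from h import *
goal(531,133.5,215,-3)
E
```

```text
goal (531, 133.5, 215, -3) t [0.5471, -0.605, 0.0076] w [ -0.   -0.  -70.8] pos [ 174.4 -600.1  222.5]
```

Call:
servo_tool(rows=[{"tx":0.547,"ty":-0.605,"tz":0.0076,"wz":-70.8,"fingers":0.3},{"tx":0.547,"ty":-0.605,"tz":0.0076,"wz":-70.8,"fingers":0.3},{"tx":0.547,"ty":-0.605,"tz":0.0076,"wz":-70.8,"fingers":0.3},{"tx":0.547,"ty":-0.605,"tz":0.0076,"wz":-70.8,"fingers":0.3},{"tx":0.547,"ty":-0.605,"tz":0.0076,"wz":-70.8,"fingers":0.3},{"tx":0.547,"ty":-0.605,"tz":0.0076,"wz":-70.8,"fingers":0.3},{"tx":0.547,"ty":-0.605,"tz":0.0076,"wz":-70.8,"fingers":0.3},{"tx":0.547,"ty":-0.605,"tz":0.0076,"wz":-70.8,"fingers":0.3}])

```text
$.rows[0]: bad value
```

```bash
python3 - <<'E'
from h import *
goal(531,133.5,215,-3)
E
```

```text
goal (531, 133.5, 215, -3) t [0.5471, -0.605, 0.0076] w [ -0.   -0.  -70.8] pos [ 174.4 -600.1  222.5]
```

Call:
servo_tool(rows=[{"tx":0.547,"ty":-0.605,"tz":0.0,"wx":0,"wy":0,"wz":-70.8,"fingers":0.3},{"tx":0.547,"ty":-0.605,"tz":0.0,"wx":0,"wy":0,"wz":-70.8,"fingers":0.3},{"tx":0.547,"ty":-0.605,"tz":0.0,"wx":0,"wy":0,"wz":-70.8,"fingers":0.3},{"tx":0.547,"ty":-0.605,"tz":0.0,"wx":0,"wy":0,"wz":-70.8,"fingers":0.3},{"tx":0.547,"ty":-0.605,"tz":0.0,"wx":0,"wy":0,"wz":-70.8,"fingers":0.3},{"tx":0.547,"ty":-0.605,"tz":0.0,"wx":0,"wy":0,"wz":-70.8,"fingers":0.3},{"tx":0.547,"ty":-0.605,"tz":0.0,"wx":0,"wy":0,"wz":-70.8,"fingers":0.3},{"tx":0.547,"ty":-0.605,"tz":0.0,"wx":0,"wy":0,"wz":-70.8,"fingers":0.3}])

```text
time: 3.27
position: [320.6, -298.7, 222.8]
tool_rot: [2.512, 1.886, 0.0]
force: [0.2, -0.1, 0.4]
width: 41.4
```

```bash
python3 - <<'E'
from h import *
goal(531,133.5,215,-3); st()
E
```

```text
goal (531, 133.5, 215, -3) t [0.4737, 0.0815, 0.0077] w [  0.    0.  -13.2] pos [ 320.6 -298.7  222.8]
{'time': 3.2667, 'qpos': array([-1. ,  0.3,  1.9,  0. ,  1. , -0.7]), 'position': array([ 320.6, -298.7,  222.8]), 'tool_rot': array([2.5, 1.9, 0. ]), 'force': array([ 0.2, -0.1,  0.4]), 'torque': array([ 0. , -0.2,  0. ]), 'width': np.float64(41.435)}
```

Call:
servo_tool(rows=[{"tx":0.4737,"ty":0.0815,"tz":0.0077,"wx":0,"wy":0,"wz":-13.2,"fingers":0.3},{"tx":0.4737,"ty":0.0815,"tz":0.0077,"wx":0,"wy":0,"wz":-13.2,"fingers":0.3},{"tx":0.4737,"ty":0.0815,"tz":0.0077,"wx":0,"wy":0,"wz":-13.2,"fingers":0.3},{"tx":0.4737,"ty":0.0815,"tz":0.0077,"wx":0,"wy":0,"wz":-13.2,"fingers":0.3},{"tx":0.4737,"ty":0.0815,"tz":0.0077,"wx":0,"wy":0,"wz":-13.2,"fingers":0.3},{"tx":0.4737,"ty":0.0815,"tz":0.0077,"wx":0,"wy":0,"wz":-13.2,"fingers":0.3},{"tx":0.4737,"ty":0.0815,"tz":0.0077,"wx":0,"wy":0,"wz":-13.2,"fingers":0.3},{"tx":0.4737,"ty":0.0815,"tz":0.0077,"wx":0,"wy":0,"wz":-13.2,"fingers":0.3}])

```text
time: 3.93
position: [466.5, 1.5, 217.7]
tool_rot: [2.277, 2.162, 0.001]
force: [0.4, -1.5, 0.7]
width: 30.2
```

```bash
python3 - <<'E'
from h import *
goal(531,133.5,215,-3)
E
```

```text
goal (531, 133.5, 215, -3) t [0.1352, 0.0575, 0.0026] w [0.1 0.  0. ] pos [466.5   1.5 217.7]
```

Call:
servo_tool(rows=[{"tx":0.1352,"ty":0.0575,"tz":0.0026,"wx":0,"wy":0,"wz":0,"fingers":0.3},{"tx":0.1352,"ty":0.0575,"tz":0.0026,"wx":0,"wy":0,"wz":0,"fingers":0.3},{"tx":0.1352,"ty":0.0575,"tz":0.0026,"wx":0,"wy":0,"wz":0,"fingers":0.3},{"tx":0.1352,"ty":0.0575,"tz":0.0026,"wx":0,"wy":0,"wz":0,"fingers":0.3},{"tx":0.1352,"ty":0.0575,"tz":0.0026,"wx":0,"wy":0,"wz":0,"fingers":0.3},{"tx":0.1352,"ty":0.0575,"tz":0.0026,"wx":0,"wy":0,"wz":0,"fingers":0.3}])

```text
time: 4.43
position: [531.1, 134.7, 214.8]
tool_rot: [2.274, 2.165, 0.0]
force: [-1.1, -0.2, -0.1]
width: 30.2
```

```bash
python3 - <<'E'
from h import *
st()
d=shot('wrist','w1.png'); print(d['P'],d['fx'],d['cx'],d['cy'],d['hand_eye'])
for n in('latch_post','lid_handle','latch_pivot'):
    print(n,[(w(d,k['xyz']),round(k['conf'],2)) for k in viewer.pinpoint('wrist',n)[:2]])
goal(531.5,133.5,124,-3)
E
```

```text
{'time': 4.4333, 'qpos': array([ 0. ,  0.4,  1.6, -0. ,  1.1,  0.1]), 'position': array([531.1, 134.7, 214.8]), 'tool_rot': array([2.3, 2.2, 0. ]), 'force': array([-1.1, -0.2, -0.1]), 'torque': array([-0. , -0.1,  0. ]), 'width': np.float64(30.217)}
[[  1.    0.    0.  533.3]
 [ -0.    1.    0.3 205.9]
 [  0.   -0.3   1.  377.2]
 [  0.    0.    0.    1. ]] 371.64829954431775 323.39165793124846 237.39555646575872 [[   0.     1.     0.3   71.1]
 [   1.     0.    -0.    -1. ]
 [  -0.     0.3   -1.  -162.5]
 [   0.     0.     0.     1. ]]
latch_post [(array([530.3, 138.3, 140.4]), 0.69)]
lid_handle [(array([550.3, 206. , 155.8]), 0.77), (array([530.3, 136.2, 142. ]), 0.56)]
latch_pivot [(array([530.5,  70.8, 110.1]), 0.66)]
goal (531.5, 133.5, 124, -3) t [0.0014, 0.001, 0.091] w [ 0.   0.1 -0.1] pos [530.4 132.3 215. ]
```

View pics/w1.png

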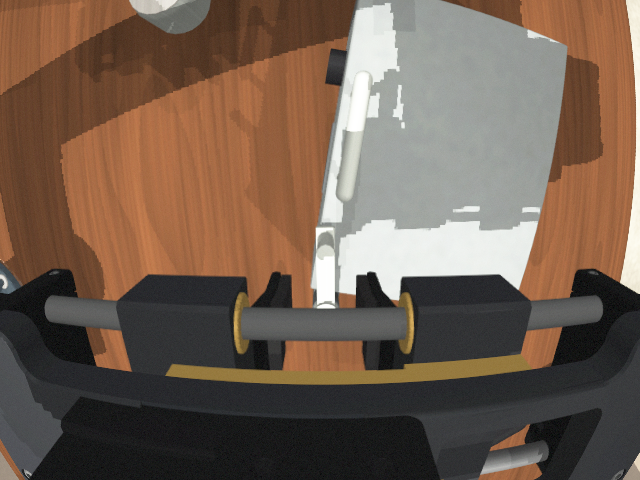

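The wrist view shows the latch post at about (325, 300), between the open fingers, with the handle bar at about (355, 140) on the lid. Now I'll descend around the post.

Call:
servo_tool(rows=[{"tx":0.0025,"ty":0.001,"tz":0.04,"wx":0,"wy":0,"wz":0,"fingers":0.3},{"tx":0.0025,"ty":0.001,"tz":0.07,"wx":0,"wy":0,"wz":0,"fingers":0.3},{"tx":0.0025,"ty":0.001,"tz":0.091,"wx":0,"wy":0,"wz":0,"fingers":0.3},{"tx":0.0025,"ty":0.001,"tz":0.091,"wx":0,"wy":0,"wz":0,"fingers":0.3},{"tx":0.0025,"ty":0.001,"tz":0.091,"wx":0,"wy":0,"wz":0,"fingers":0.45}])

```text
time: 5.05
position: [530.7, 133.5, 123.5]
tool_rot: [-2.282, -2.159, 0.004]
force: [1.2, 0.4, 1.1]
width: 28.1
```

```bash
python3 - <<'E'
from h import *
st()
d=shot('wrist','w2.png')
for n in('latch_post',):
    print(n,[(w(d,k['xyz']),round(k['conf'],2)) for k in viewer.pinpoint('wrist',n)[:2]])
for q in np.linspace(.157,1.5,8)[1:]:
    p=post(q); goal(round(p[0],1),round(p[1],1),124,-3+np.degrees(q-.157)*.85)
E
```

```text
{'time': 5.05, 'qpos': array([ 0. ,  0.6,  1.7, -0. ,  0.9,  0.1]), 'position': array([530.7, 133.5, 123.5]), 'tool_rot': array([-2.3, -2.2,  0. ]), 'force': array([1.2, 0.4, 1.1]), 'torque': array([-0. , -0.2, -0.1]), 'width': np.float64(28.064)}
latch_post [(array([530.2, 132.1, 138.6]), 0.74)]
goal (np.float64(520.0), np.float64(132.7), 124, np.float64(6.343713871879876)) t [-0.002, -0.0126, 0.0014] w [ 0.2  0.1 -9.5] pos [532.7 134.  125.4]
goal (np.float64(508.9), np.float64(129.9), 124, np.float64(15.687427743759748)) t [-0.0054, -0.0235, 0.0014] w [  0.2   0.1 -18.8] pos [532.7 134.  125.4]
goal (np.float64(498.4), np.float64(125.1), 124, np.float64(25.031141615639626)) t [-0.0108, -0.0338, 0.0013] w [  0.2   0.1 -28.2] pos [532.7 134.  125.4]
goal (np.float64(489.1), np.float64(118.4), 124, np.float64(34.374855487519504)) t [-0.018, -0.0427, 0.0013] w [  0.2   0.1 -37.5] pos [532.7 134.  125.4]
goal (np.float64(481.2), np.float64(110.0), 124, np.float64(43.718569359399375)) t [-0.0268, -0.0501, 0.0013] w [  0.2   0.1 -46.9] pos [532.7 134.  125.4]
goal (np.float64(475.1), np.float64(100.3), 124, np.float64(53.06228323127925)) t [-0.0368, -0.0557, 0.0013] w [  0.2   0.1 -56.2] pos [532.7 134.  125.4]
goal (np.float64(470.9), np.float64(89.6), 124, np.float64(62.40599710315912)) t [-0.0478, -0.0593, 0.0013] w [  0.1   0.2 -65.5] pos [532.7 134.  125.4]
```

View pics/w2.png

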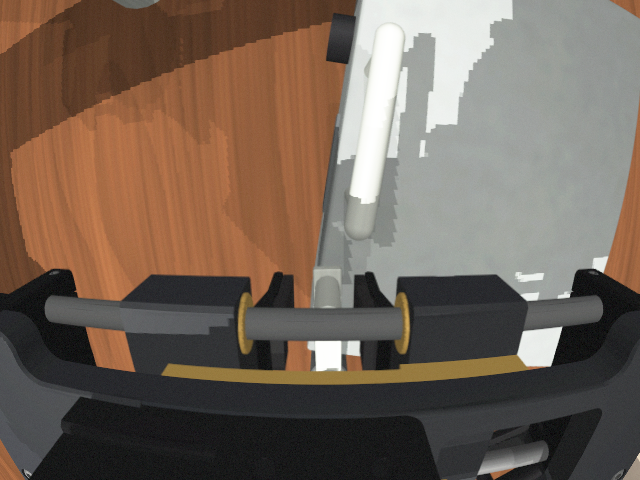

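Call:
servo_tool(rows=[{"tx":-0.001,"ty":-0.008,"tz":0.0013,"wx":0,"wy":0,"wz":-5.9,"fingers":0.45},{"tx":-0.0028,"ty":-0.0154,"tz":0.0013,"wx":0,"wy":0,"wz":-11.8,"fingers":0.45},{"tx":-0.005,"ty":-0.0222,"tz":0.0013,"wx":0,"wy":0,"wz":-17.7,"fingers":0.45},{"tx":-0.008,"ty":-0.0288,"tz":0.0013,"wx":0,"wy":0,"wz":-23.5,"fingers":0.45},{"tx":-0.0116,"ty":-0.035,"tz":0.0013,"wx":0,"wy":0,"wz":-29.3,"fingers":0.45},{"tx":-0.016,"ty":-0.0406,"tz":0.0013,"wx":0,"wy":0,"wz":-35.2,"fingers":0.45},{"tx":-0.0212,"ty":-0.0456,"tz":0.0013,"wx":0,"wy":0,"wz":-41,"fingers":0.45},{"tx":-0.0268,"ty":-0.0501,"tz":0.0013,"wx":0,"wy":0,"wz":-46.9,"fingers":0.45}])

```text
time: 5.82
position: [482.8, 110.0, 126.2]
tool_rot: [1.223, 2.885, 0.004]
force: [0.5, 1.5, 0.4]
width: 23.8
```

```bash
python3 - <<'E'
from h import *
st()
d=shot('wrist')
for n in('latch_post',):
    print(n,[(w(d,k['xyz']),round(k['conf'],2)) for k in viewer.pinpoint('wrist',n)[:2]])
for q in (1.2,1.3,1.4,1.5,1.55):
    p=post(q); goal(round(p[0],1),round(p[1],1),124,-3+np.degrees(q-.157)*.85)
E
```

```text
{'time': 5.8167, 'qpos': array([-0. ,  0.5,  1.9, -0. ,  0.8, -0.8]), 'position': array([482.8, 110. , 126.2]), 'tool_rot': array([1.2, 2.9, 0. ]), 'force': array([0.5, 1.5, 0.4]), 'torque': array([ 0.2, -0.3,  0.1]), 'width': np.float64(23.818)}
latch_post [(array([488.5, 116.1, 140.8]), 0.89)]
goal (np.float64(478.3), np.float64(105.9), 124, np.float64(47.79557332732313)) t [-0.0001, -0.0051, 0.0019] w [ 0.2  0.3 -4.1] pos [481.9 109.5 125.9]
goal (np.float64(475.3), np.float64(100.8), 124, np.float64(52.66571458593513)) t [-0.0017, -0.0108, 0.0019] w [ 0.2  0.3 -9. ] pos [481.9 109.5 125.9]
goal (np.float64(472.9), np.float64(95.3), 124, np.float64(57.53585584454712)) t [-0.004, -0.0163, 0.0018] w [  0.2   0.3 -13.8] pos [481.9 109.5 125.9]
goal (np.float64(470.9), np.float64(89.6), 124, np.float64(62.40599710315912)) t [-0.0068, -0.0217, 0.0018] w [  0.2   0.4 -18.7] pos [481.9 109.5 125.9]
goal (np.float64(470.2), np.float64(86.7), 124, np.float64(64.84106773246512)) t [-0.0084, -0.0242, 0.0018] w [  0.2   0.4 -21.1] pos [481.9 109.5 125.9]
```

Call:
servo_tool(rows=[{"tx":-0.0001,"ty":-0.0051,"tz":0.0018,"wx":0,"wy":0,"wz":-4.1,"fingers":0.45},{"tx":-0.0017,"ty":-0.0108,"tz":0.0018,"wx":0,"wy":0,"wz":-9,"fingers":0.45},{"tx":-0.004,"ty":-0.0163,"tz":0.0018,"wx":0,"wy":0,"wz":-13.8,"fingers":0.45},{"tx":-0.0068,"ty":-0.0217,"tz":0.0018,"wx":0,"wy":0,"wz":-18.7,"fingers":0.45},{"tx":-0.0084,"ty":-0.0242,"tz":0.0018,"wx":0,"wy":0,"wz":-21.1,"fingers":0.45},{"tx":-0.0084,"ty":-0.0242,"tz":0.0018,"wx":0,"wy":0,"wz":-21.1,"fingers":0.45},{"tx":-0.0084,"ty":-0.0242,"tz":0.0018,"wx":0,"wy":0,"wz":-21.1,"fingers":0.45}])

```text
time: 6.5
position: [471.3, 86.6, 125.0]
tool_rot: [0.689, 3.056, 0.001]
force: [-0.4, 0.5, 0.5]
width: 23.9
```

```bash
python3 - <<'E'
from h import *
st()
d=shot('wrist','w3.png')
for n in('latch_post','latch_pivot'):
    print(n,[(w(d,k['xyz']),round(k['conf'],2)) for k in viewer.pinpoint('wrist',n)[:2]])
goal(470,87,220,65)
E
```

```text
{'time': 6.5, 'qpos': array([-0.1,  0.5,  1.9, -0. ,  0.8, -1.2]), 'position': array([471.3,  86.6, 125. ]), 'tool_rot': array([0.7, 3.1, 0. ]), 'force': array([-0.4,  0.5,  0.5]), 'torque': array([ 0. , -0.2,  0.1]), 'width': np.float64(23.875)}
latch_post [(array([470.2,  94.1, 139.1]), 0.97)]
latch_pivot [(array([528.7,  70.7, 111.8]), 0.66)]
goal (470, 87, 220, 65) t [-0.0, 0.0, -0.0956] w [ 0.1  0.4 -0.3] pos [470.7  86.9 124.5]
```

View pics/w3.png

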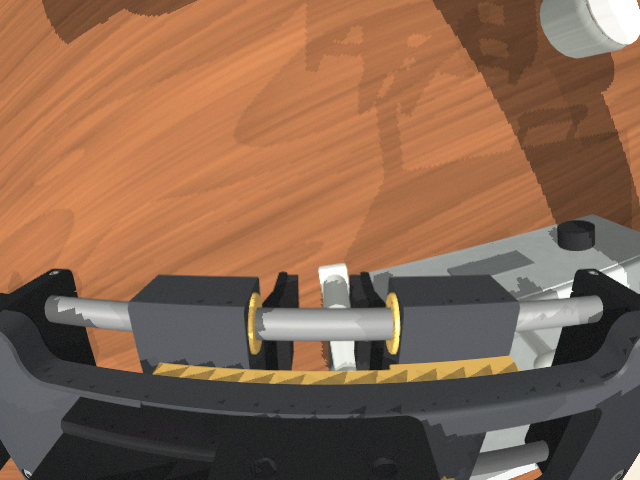

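The post reads (470, 94), which puts the latch at about 1.43 rad, clear of the lid. I'll move up and over to the handle.

Call:
servo_tool(rows=[{"tx":0,"ty":0,"tz":-0.04,"wx":0,"wy":0,"wz":0,"fingers":0.45},{"tx":0,"ty":0,"tz":-0.08,"wx":0,"wy":0,"wz":0,"fingers":0.3},{"tx":0,"ty":0,"tz":-0.11,"wx":0,"wy":0,"wz":0,"fingers":0.1},{"tx":0,"ty":0,"tz":-0.11,"wx":0,"wy":0,"wz":0,"fingers":0.1}])

```text
time: 6.98
position: [474.1, 87.2, 240.2]
tool_rot: [0.684, 3.045, 0.004]
force: [1.1, 0.3, 0.4]
width: 35.6
```

```bash
python3 - <<'E'
from h import *
print(Wp(-80,0)); goal(551,206,230,-11.7)
E
```

```text
[551.2 206.5]
goal (551, 206, 230, -11.7) t [-0.0185, 0.1402, 0.0115] w [ 1.1  0.7 76.4] pos [474.1  87.2 240.2]
```

Call:
servo_tool(rows=[{"tx":-0.0185,"ty":0.14,"tz":0.0115,"wx":1.1,"wy":0.7,"wz":76.4,"fingers":0.1},{"tx":-0.0185,"ty":0.14,"tz":0.0115,"wx":1.1,"wy":0.7,"wz":76.4,"fingers":0.1},{"tx":-0.0185,"ty":0.14,"tz":0.0115,"wx":1.1,"wy":0.7,"wz":76.4,"fingers":0.1},{"tx":-0.0185,"ty":0.14,"tz":0.0115,"wx":1.1,"wy":0.7,"wz":76.4,"fingers":0.1},{"tx":-0.0185,"ty":0.14,"tz":0.0115,"wx":1.1,"wy":0.7,"wz":76.4,"fingers":0.1},{"tx":-0.0185,"ty":0.14,"tz":0.0115,"wx":1.1,"wy":0.7,"wz":76.4,"fingers":0.1},{"tx":-0.0185,"ty":0.14,"tz":0.0115,"wx":1.1,"wy":0.7,"wz":76.4,"fingers":0.1},{"tx":-0.0185,"ty":0.14,"tz":0.0115,"wx":1.1,"wy":0.7,"wz":76.4,"fingers":0.1}])

```text
time: 7.65
position: [550.3, 206.4, 228.9]
tool_rot: [2.062, 2.369, -0.002]
force: [-0.5, -0.3, 0.3]
width: 39.3
```

```bash
python3 - <<'E'
from h import *
goal(551,206,230,-11.7)
E
```

```text
goal (551, 206, 230, -11.7) t [-0.0004, 0.0006, -0.0011] w [-0.   0.1 19.6] pos [550.3 206.4 228.9]
```

Call:
servo_tool(rows=[{"tx":0,"ty":0.0006,"tz":0,"wx":0,"wy":0,"wz":19.6,"fingers":0.1},{"tx":0,"ty":0.0006,"tz":0,"wx":0,"wy":0,"wz":19.6,"fingers":0.1},{"tx":0,"ty":0.0006,"tz":0,"wx":0,"wy":0,"wz":19.6,"fingers":0.1},{"tx":0,"ty":0.0006,"tz":0,"wx":0,"wy":0,"wz":19.6,"fingers":0.1}])

```text
time: 7.98
position: [550.5, 206.6, 228.1]
tool_rot: [2.438, 1.981, -0.003]
force: [-0.4, -0.1, -0.1]
width: 39.2
```

```bash
python3 - <<'E'
from h import *
d=shot('wrist','w4.png')
for n in('lid_handle','latch_post','warmer','lid_hinge'):
    print(n,[(w(d,k['xyz']),round(k['conf'],2)) for k in viewer.pinpoint('wrist',n)[:2]])
goal(551,206,135,-11.7)
E
```

```text
lid_handle [(array([550.7, 205.7, 150.9]), 0.95)]
latch_post []
warmer [(array([633.3, 190.3,  -9.1]), 0.93)]
lid_hinge [(array([718.5, 175.1, 100.9]), 0.9)]
goal (551, 206, 135, -11.7) t [-0.0003, 0.0003, 0.0937] w [-0.   0.1  0.1] pos [550.8 206.5 228.7]
```

View pics/w4.png

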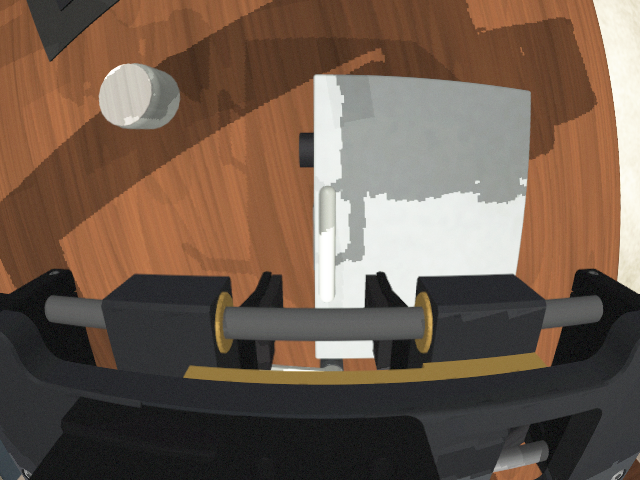

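The handle bar (column ~328) lies between the fingers and parallel to the lid edge. I'll descend and grip it.

Call:
servo_tool(rows=[{"tx":0,"ty":0.0005,"tz":0.04,"wx":0,"wy":0,"wz":0,"fingers":0.1},{"tx":0,"ty":0.0005,"tz":0.075,"wx":0,"wy":0,"wz":0,"fingers":0.1},{"tx":0,"ty":0.0005,"tz":0.0935,"wx":0,"wy":0,"wz":0,"fingers":0.1},{"tx":0,"ty":0.0005,"tz":0.0935,"wx":0,"wy":0,"wz":0,"fingers":0.6},{"tx":0,"ty":0.0005,"tz":0.0935,"wx":0,"wy":0,"wz":0,"fingers":1},{"tx":0,"ty":0.0005,"tz":0.0935,"wx":0,"wy":0,"wz":0,"fingers":1},{"tx":0,"ty":0.0005,"tz":0.0935,"wx":0,"wy":0,"wz":0,"fingers":1}], force=25)

```text
time: 8.82
position: [552.8, 206.6, 137.1]
tool_rot: [2.432, 1.984, 0.003]
force: [-0.3, -0.5, -0.1]
width: 19.9
```

```bash
cat >> h.py <<'E'
H=Wp(90,0)
def hand(th,yoff=0):
    a=-170*np.cos(th)+53*np.sin(th); zz=100.5+170*np.sin(th)+53*np.cos(th)
    p=H+a*ux; return p[0],p[1],zz
E
python3 - <<'E'
from h import *
st()
for th in np.arange(.1,1.75,.1):
    p=hand(th); goal(round(p[0],1),round(p[1],1),round(p[2]-19,1),-11.7)
E
```

```text
{'time': 8.8167, 'qpos': array([ 0.2,  0.6,  1.6, -0. ,  0.9,  0.4]), 'position': array([552.8, 206.6, 137.1]), 'tool_rot': array([2.4, 2. , 0. ]), 'force': array([-0.3, -0.5, -0.1]), 'torque': array([-0. , -0.1,  0. ]), 'width': np.float64(19.913)}
goal (np.float64(557.2), np.float64(205.3), np.float64(151.2), -11.7) t [-0.0004, 0.0046, -0.0141] w [0.2 0.  0.1] pos [552.8 206.6 137.1]
goal (np.float64(564.8), np.float64(203.7), np.float64(167.2), -11.7) t [-0.0004, 0.0124, -0.03] w [0.2 0.  0.1] pos [552.8 206.6 137.1]
goal (np.float64(573.9), np.float64(201.8), np.float64(182.4), -11.7) t [-0.0004, 0.0218, -0.0452] w [0.2 0.  0.1] pos [552.8 206.6 137.1]
goal (np.float64(584.5), np.float64(199.6), np.float64(196.5), -11.7) t [-0.0005, 0.0327, -0.0593] w [0.2 0.  0.1] pos [552.8 206.6 137.1]
goal (np.float64(596.4), np.float64(197.2), np.float64(209.5), -11.7) t [-0.0004, 0.0448, -0.0722] w [0.2 0.  0.1] pos [552.8 206.6 137.1]
goal (np.float64(609.5), np.float64(194.4), np.float64(221.2), -11.7) t [-0.0005, 0.0583, -0.0839] w [0.2 0.  0.1] pos [552.8 206.6 137.1]
goal (np.float64(6
[... 807 characters left out ...]
137.1]
goal (np.float64(723.1), np.float64(170.9), np.float64(259.5), -11.7) t [-0.0007, 0.1744, -0.1218] w [0.2 0.  0.1] pos [552.8 206.6 137.1]
goal (np.float64(740.5), np.float64(167.3), np.float64(258.0), -11.7) t [-0.0008, 0.1922, -0.1202] w [0.2 0.  0.1] pos [552.8 206.6 137.1]
goal (np.float64(757.6), np.float64(163.8), np.float64(254.8), -11.7) t [-0.0008, 0.2096, -0.1169] w [0.2 0.  0.1] pos [552.8 206.6 137.1]
goal (np.float64(774.4), np.float64(160.3), np.float64(249.9), -11.7) t [-0.0008, 0.2268, -0.112] w [0.2 0.  0.1] pos [552.8 206.6 137.1]
goal (np.float64(790.5), np.float64(156.9), np.float64(243.3), -11.7) t [-0.0009, 0.2432, -0.1053] w [0.2 0.  0.1] pos [552.8 206.6 137.1]
```

Call:
servo_tool(rows=[{"tx":0,"ty":0,"tz":0,"wx":0,"wy":0,"wz":0,"fingers":1},{"tx":0,"ty":0,"tz":0,"wx":0,"wy":0,"wz":0,"fingers":1},{"tx":0,"ty":0,"tz":0,"wx":0,"wy":0,"wz":0,"fingers":1}])

```text
time: 9.07
position: [553.0, 206.9, 138.7]
tool_rot: [2.432, 1.984, 0.006]
force: [-3.2, 0.7, 7.1]
width: 10.4
```

```bash
python3 - <<'E'
from h import *
st()
for th in np.arange(.1,.7,.1):
    p=hand(th); goal(round(p[0],1),round(p[1],1),round(p[2]-19,1),-11.7)
E
```

```text
{'time': 9.0667, 'qpos': array([ 0.2,  0.6,  1.6, -0. ,  0.9,  0.4]), 'position': array([553. , 206.9, 138.7]), 'tool_rot': array([2.4, 2. , 0. ]), 'force': array([-3.2,  0.7,  7.1]), 'torque': array([ 0.1,  0.3, -0. ]), 'width': np.float64(10.434)}
goal (np.float64(557.2), np.float64(205.3), np.float64(151.2), -11.7) t [-0.0008, 0.0045, -0.0124] w [ 0.3 -0.1  0.1] pos [553.  206.9 138.7]
goal (np.float64(564.8), np.float64(203.7), np.float64(167.2), -11.7) t [-0.0008, 0.0124, -0.0284] w [ 0.3 -0.1  0.1] pos [553.  206.9 138.7]
goal (np.float64(573.9), np.float64(201.8), np.float64(182.4), -11.7) t [-0.0008, 0.0217, -0.0436] w [ 0.3 -0.1  0.1] pos [553.  206.9 138.7]
goal (np.float64(584.5), np.float64(199.6), np.float64(196.5), -11.7) t [-0.0008, 0.0326, -0.0576] w [ 0.3 -0.1  0.1] pos [553.  206.9 138.7]
goal (np.float64(596.4), np.float64(197.2), np.float64(209.5), -11.7) t [-0.0008, 0.0448, -0.0706] w [ 0.3 -0.1  0.1] pos [553.  206.9 138.7]
goal (np.float64(609.5), np.float64(194.4), np.float64(221.2), -11.7) t [-0.0009, 0.0583, -0.0822] w [ 0.3 -0.1  0.1] pos [553.  206.9 138.7]
```

Call:
servo_tool(rows=[{"tx":0,"ty":0.0018,"tz":-0.006,"wx":0,"wy":0,"wz":0,"fingers":1},{"tx":0,"ty":0.0045,"tz":-0.0125,"wx":0,"wy":0,"wz":0,"fingers":1},{"tx":0,"ty":0.008,"tz":-0.0205,"wx":0,"wy":0,"wz":0,"fingers":1},{"tx":0,"ty":0.0124,"tz":-0.0285,"wx":0,"wy":0,"wz":0,"fingers":1},{"tx":0,"ty":0.0217,"tz":-0.0436,"wx":0,"wy":0,"wz":0,"fingers":1},{"tx":0,"ty":0.0326,"tz":-0.0576,"wx":0,"wy":0,"wz":0,"fingers":1},{"tx":0,"ty":0.0448,"tz":-0.0706,"wx":0,"wy":0,"wz":0,"fingers":1},{"tx":0,"ty":0.0448,"tz":-0.0706,"wx":0,"wy":0,"wz":0,"fingers":1}])

```text
time: 9.73
position: [595.5, 198.0, 213.2]
tool_rot: [-2.435, -1.985, -0.001]
force: [-9.0, 1.5, 9.0]
width: 10.1
```

```bash
python3 - <<'E'
from h import *
st()
d=shot('scene','s2.png')
print([(w(d,k['xyz']),round(k['conf'],2)) for k in viewer.pinpoint('scene','lid_handle')[:2]])
for th in np.arange(.6,1.8,.1):
    p=hand(th); goal(round(p[0],1),round(p[1],1),round(p[2]-19,1),-11.7)
E
```

```text
{'time': 9.7333, 'qpos': array([0.1, 0.5, 1.4, 0. , 1.2, 0.3]), 'position': array([595.5, 198. , 213.2]), 'tool_rot': array([-2.4, -2. , -0. ]), 'force': array([-9. ,  1.5,  9. ]), 'torque': array([ 0.1,  1.6, -0.1]), 'width': np.float64(10.073)}
[(array([597.4, 197.1, 223.9]), 0.76)]
goal (np.float64(609.5), np.float64(194.4), np.float64(221.2), -11.7) t [-0.0007, 0.0155, -0.009] w [ 0.  -0.   0.1] pos [594.5 198.2 212.2]
goal (np.float64(623.7), np.float64(191.5), np.float64(231.6), -11.7) t [-0.0007, 0.03, -0.0194] w [ 0.  -0.   0.1] pos [594.5 198.2 212.2]
goal (np.float64(638.9), np.float64(188.4), np.float64(240.4), -11.7) t [-0.0007, 0.0455, -0.0282] w [ 0.  -0.   0.1] pos [594.5 198.2 212.2]
goal (np.float64(654.8), np.float64(185.1), np.float64(247.6), -11.7) t [-0.0007, 0.0617, -0.0354] w [ 0.  -0.   0.1] pos [594.5 198.2 212.2]
goal (np.float64(671.4), np.float64(181.6), np.float64(253.2), -11.7) t [-0.0008, 0.0787, -0.041] w [ 0.  -0.   0.1] pos [594.5 198.2 212.2]
goal (np.float64(688.4), np.float64(178.1), np.float64(257.0), -11.7) t [-0.0008, 0.0961, -0.0448] w [ 0.  -
[... 325 characters left out ...]
.float64(740.5), np.float64(167.3), np.float64(258.0), -11.7) t [-0.0009, 0.1493, -0.0458] w [ 0.  -0.   0.1] pos [594.5 198.2 212.2]
goal (np.float64(757.6), np.float64(163.8), np.float64(254.8), -11.7) t [-0.0009, 0.1667, -0.0426] w [ 0.  -0.   0.1] pos [594.5 198.2 212.2]
goal (np.float64(774.4), np.float64(160.3), np.float64(249.9), -11.7) t [-0.0009, 0.1839, -0.0377] w [ 0.  -0.   0.1] pos [594.5 198.2 212.2]
goal (np.float64(790.5), np.float64(156.9), np.float64(243.3), -11.7) t [-0.001, 0.2003, -0.0311] w [ 0.  -0.   0.1] pos [594.5 198.2 212.2]
goal (np.float64(806.0), np.float64(153.7), np.float64(235.0), -11.7) t [-0.0011, 0.2162, -0.0228] w [ 0.  -0.   0.1] pos [594.5 198.2 212.2]
```

View pics/s2.png

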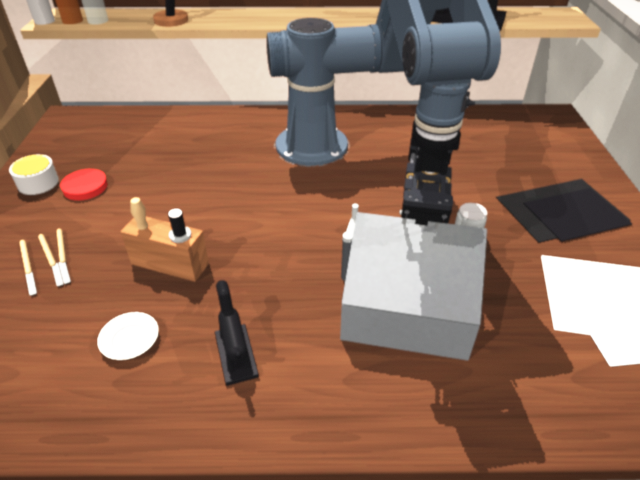

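The lid is up about 0.5 rad and still held by the handle. Continuing along the arc.

Call:
servo_tool(rows=[{"tx":0,"ty":0.0155,"tz":-0.009,"wx":0,"wy":0,"wz":0,"fingers":1},{"tx":0,"ty":0.03,"tz":-0.0194,"wx":0,"wy":0,"wz":0,"fingers":1},{"tx":0,"ty":0.0455,"tz":-0.0282,"wx":0,"wy":0,"wz":0,"fingers":1},{"tx":0,"ty":0.0617,"tz":-0.0354,"wx":0,"wy":0,"wz":0,"fingers":1},{"tx":0,"ty":0.0787,"tz":-0.041,"wx":0,"wy":0,"wz":0,"fingers":1},{"tx":0,"ty":0.0961,"tz":-0.0448,"wx":0,"wy":0,"wz":0,"fingers":1},{"tx":0,"ty":0.1137,"tz":-0.047,"wx":0,"wy":0,"wz":0,"fingers":1},{"tx":0,"ty":0.1137,"tz":-0.047,"wx":0,"wy":0,"wz":0,"fingers":1}])

```text
time: 10.5
position: [709.8, 174.1, 263.6]
tool_rot: [2.432, 1.981, 0.01]
force: [1.0, -0.5, 7.0]
width: 10.1
```

```bash
python3 - <<'E'
from h import *
st()
d=shot('scene','s3.png')
print([(w(d,k['xyz']),round(k['conf'],2)) for k in viewer.pinpoint('scene','lid_handle')[:2]])
for th in np.arange(1.3,1.8,.1):
    p=hand(th); goal(round(p[0],1),round(p[1],1),round(p[2]-19,1),-11.7)
E
```

```text
{'time': 10.5, 'qpos': array([ 0.1,  0.6,  1.1, -0. ,  1.4,  0.3]), 'position': array([709.8, 174.1, 263.6]), 'tool_rot': array([2.4, 2. , 0. ]), 'force': array([ 1. , -0.5,  7. ]), 'torque': array([-0.1, -0.1, -0. ]), 'width': np.float64(10.097)}
[(array([711.7, 173.4, 279.7]), 0.82), (array([632.1, 190.3,   3.1]), 0.62)]
goal (np.float64(723.1), np.float64(170.9), np.float64(259.5), -11.7) t [-0.0004, 0.0145, 0.0042] w [ 0.5 -0.1  0.1] pos [708.9 174.2 263.6]
goal (np.float64(740.5), np.float64(167.3), np.float64(258.0), -11.7) t [-0.0004, 0.0322, 0.0059] w [ 0.5 -0.1  0.1] pos [708.9 174.2 263.6]
goal (np.float64(757.6), np.float64(163.8), np.float64(254.8), -11.7) t [-0.0004, 0.0497, 0.0092] w [ 0.5 -0.1  0.1] pos [708.9 174.2 263.6]
goal (np.float64(774.4), np.float64(160.3), np.float64(249.9), -11.7) t [-0.0004, 0.0668, 0.0142] w [ 0.5 -0.1  0.1] pos [708.9 174.2 263.6]
goal (np.float64(790.5), np.float64(156.9), np.float64(243.3), -11.7) t [-0.0005, 0.0832, 0.021] w [ 0.5 -0.1  0.1] pos [708.9 174.2 263.6]
```

View pics/s3.png

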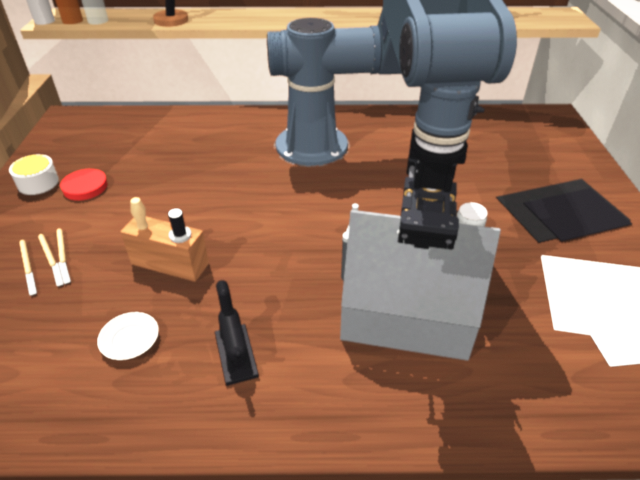

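Call:
servo_tool(rows=[{"tx":0,"ty":0.0145,"tz":0.002,"wx":0,"wy":0,"wz":0,"fingers":1},{"tx":0,"ty":0.0322,"tz":0.0045,"wx":0,"wy":0,"wz":0,"fingers":1},{"tx":0,"ty":0.0497,"tz":0.008,"wx":0,"wy":0,"wz":0,"fingers":1},{"tx":0,"ty":0.0668,"tz":0.013,"wx":0,"wy":0,"wz":0,"fingers":1},{"tx":0,"ty":0.0832,"tz":0.02,"wx":0,"wy":0,"wz":0,"fingers":1},{"tx":0,"ty":0.0832,"tz":0.02,"wx":0,"wy":0,"wz":0,"fingers":1},{"tx":0,"ty":0.0832,"tz":0.02,"wx":0,"wy":0,"wz":0,"fingers":1}])

```text
time: 11.18
position: [792.8, 156.4, 245.9]
tool_rot: [2.429, 1.977, 0.016]
force: [3.2, -1.3, 1.8]
width: 10.4
```

```bash
python3 - <<'E'
from h import *
st()
d=shot('scene','s4.png')
print([(w(d,k['xyz']),round(k['conf'],2)) for k in viewer.pinpoint('scene','lid_handle')[:2]])
d=shot('wrist','w5.png')
print([(w(d,k['xyz']),round(k['conf'],2)) for k in viewer.pinpoint('wrist','lid_handle')[:2]])
for th in (1.6,1.7,1.8): print(hand(th))
E
```

```text
{'time': 11.1833, 'qpos': array([ 0.1,  0.8,  0.9, -0. ,  1.5,  0.3]), 'position': array([792.8, 156.4, 245.9]), 'tool_rot': array([2.4, 2. , 0. ]), 'force': array([ 3.2, -1.3,  1.8]), 'torque': array([-0.2, -0.6,  0. ]), 'width': np.float64(10.411)}
[(array([396. , 368.2,  -0.2]), 0.69), (array([ 499.8, -269.7,   70.1]), 0.45)]
[(array([791.1, 154.6, 265.8]), 0.61)]
(np.float64(774.367514935057), np.float64(160.29937989593398), np.float64(268.8799378350876))
(np.float64(790.5447450412398), np.float64(156.9492365945236), np.float64(262.2542595792568))
(np.float64(805.9934356464993), np.float64(153.74996657072694), np.float64(254.0123862305595))
```

View pics/s4.png

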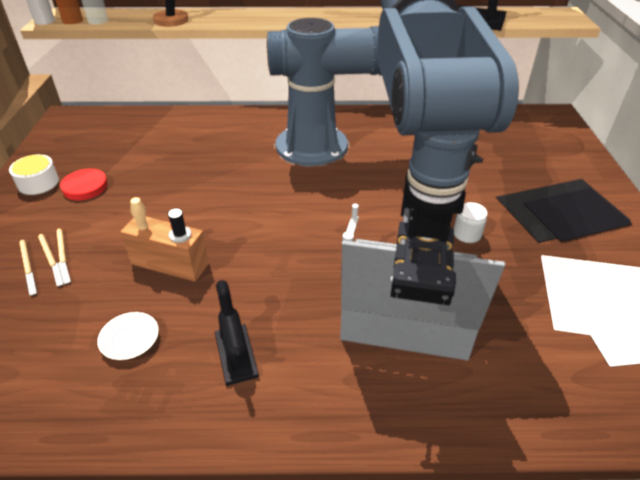

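View pics/w5.png

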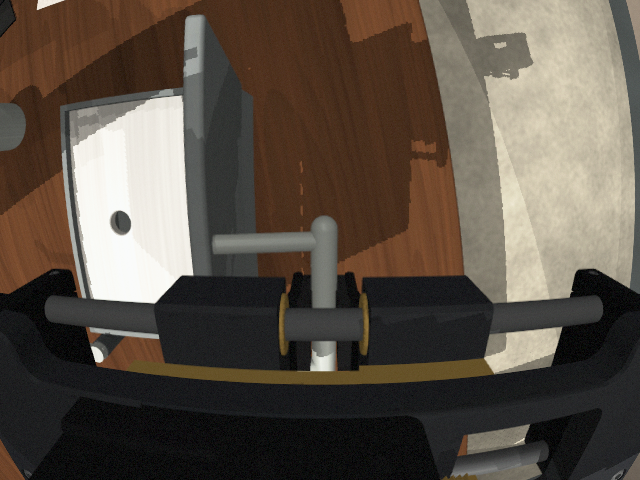

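The lid is at about 1.7 rad and past upright. The guide hole now shows at about (120, 222) in the wrist view. I'll release a little and lift straight out.

Call:
servo_tool(rows=[{"tx":0,"ty":0,"tz":0,"wx":0,"wy":0,"wz":0,"fingers":0.45},{"tx":0,"ty":0,"tz":0,"wx":0,"wy":0,"wz":0,"fingers":0.45},{"tx":0,"ty":0,"tz":0,"wx":0,"wy":0,"wz":0,"fingers":0.45},{"tx":0,"ty":0,"tz":-0.03,"wx":0,"wy":0,"wz":0,"fingers":0.45},{"tx":0,"ty":0,"tz":-0.07,"wx":0,"wy":0,"wz":0,"fingers":0.45},{"tx":0,"ty":0,"tz":-0.11,"wx":0,"wy":0,"wz":0,"fingers":0.45},{"tx":0,"ty":0,"tz":-0.13,"wx":0,"wy":0,"wz":0,"fingers":0},{"tx":0,"ty":0,"tz":-0.13,"wx":0,"wy":0,"wz":0,"fingers":-1}])

```text
time: 12.05
position: [791.0, 157.9, 384.7]
tool_rot: [2.422, 1.976, 0.029]
force: [0.5, 0.5, 0.8]
width: 30.9
```

```bash
python3 - <<'E'
from h import *
st()
d=shot('scene','s5.png')
print('P',{n:[(w(d,k['xyz']),round(k['conf'],2)) for k in viewer.pinpoint('scene',n)[:2]] for n in('lid_handle','guide','latch_post')})
d=shot('wrist','w6.png')
print({n:[(w(d,k['xyz']),round(k['conf'],2)) for k in viewer.pinpoint('wrist',n)[:2]] for n in('lid_handle','guide')})
print(Wp(-30,0)); goal(560,190,370,-20)
E
```

```text
{'time': 12.05, 'qpos': array([ 0.1,  0.7,  0.6, -0. ,  1.8,  0.3]), 'position': array([791. , 157.9, 384.7]), 'tool_rot': array([2.4, 2. , 0. ]), 'force': array([0.5, 0.5, 0.8]), 'torque': array([-0., -0.,  0.]), 'width': np.float64(30.859)}
P {'lid_handle': [], 'guide': [(array([792.2, 154.6, 263.8]), 0.39)], 'latch_post': [(array([471.2,  90.1, 138.4]), 0.65)]}
{'lid_handle': [(array([792.4, 155.7, 262. ]), 0.79)], 'guide': [(array([601.3, 195. ,  91.9]), 0.69)]}
[600.1 196.4]
goal (560, 190, 370, -20) t [-0.0139, -0.2309, 0.0016] w [ 0.5 -0.   8.4] pos [788.9 157.  373.4]
```

View pics/s5.png

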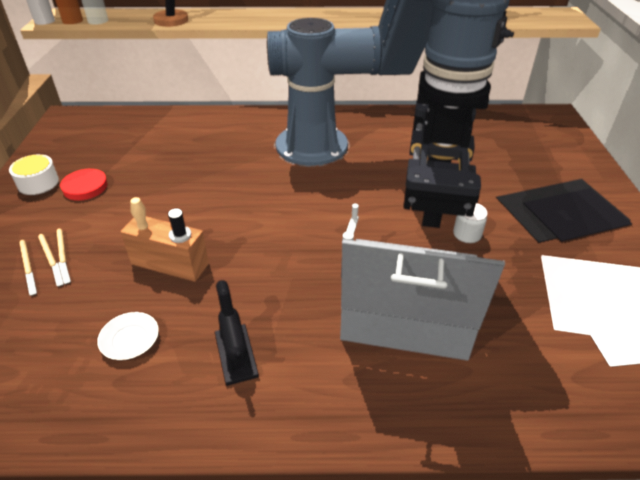

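View pics/w6.png

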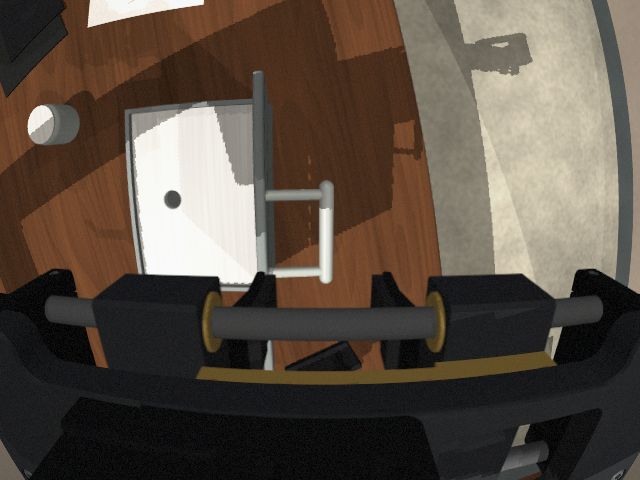

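The lid stands open with the latch clear. I'll look closely at the hole on the way to the probe.

```bash
python3 - <<'E'
from h import *
goal(598,135,265,-12)
E
```

```text
goal (598, 135, 265, -12) t [-0.06, -0.1834, 0.107] w [0.5 0.  0.4] pos [788.9 157.  373.4]
```

Call:
servo_tool(rows=[{"tx":-0.06,"ty":-0.1834,"tz":0.107,"wx":0.5,"wy":0,"wz":0.4,"fingers":-1},{"tx":-0.06,"ty":-0.1834,"tz":0.107,"wx":0.5,"wy":0,"wz":0.4,"fingers":-1},{"tx":-0.06,"ty":-0.1834,"tz":0.107,"wx":0.5,"wy":0,"wz":0.4,"fingers":-1},{"tx":-0.06,"ty":-0.1834,"tz":0.107,"wx":0.5,"wy":0,"wz":0.4,"fingers":-1},{"tx":-0.06,"ty":-0.1834,"tz":0.107,"wx":0.5,"wy":0,"wz":0.4,"fingers":-1},{"tx":-0.06,"ty":-0.1834,"tz":0.107,"wx":0.5,"wy":0,"wz":0.4,"fingers":-1},{"tx":-0.06,"ty":-0.1834,"tz":0.107,"wx":0.5,"wy":0,"wz":0.4,"fingers":-1},{"tx":-0.06,"ty":-0.1834,"tz":0.107,"wx":0.5,"wy":0,"wz":0.4,"fingers":-1}])

```text
time: 13.07
position: [597.6, 135.1, 264.5]
tool_rot: [-2.442, -1.975, 0.002]
force: [1.1, -0.2, -0.1]
width: 86.9
```

```bash
python3 - <<'E'
from h import *
st()
for i in range(3):
    d=shot('wrist','w7.png' if i==0 else None)
    print([(w(d,k['xyz']),round(k['conf'],2)) for n in('guide','lid_handle','latch_post') for k in viewer.pinpoint('wrist',n)[:1]])
d=shot('scene');print([(w(d,k['xyz']),round(k['conf'],2)) for k in viewer.pinpoint('scene','probe_grip')[:2]])
d=shot('top','t2.png');print([(w(d,k['xyz']),round(k['conf'],2)) for n in('probe_grip','guide') for k in viewer.pinpoint('top',n)[:2]])
print(d['depth'].shape)
E
```

```text
{'time': 13.0667, 'qpos': array([0. , 0.5, 1.4, 0. , 1.3, 0.2]), 'position': array([597.6, 135.1, 264.5]), 'tool_rot': array([-2.4, -2. ,  0. ]), 'force': array([ 1.1, -0.2, -0.1]), 'torque': array([-0. , -0.1,  0. ]), 'width': np.float64(86.903)}
[(array([599.8, 190.9,  91.5]), 0.91)]
[(array([602.2, 191.6,  92.4]), 0.56), (array([790. , 155.8, 265.2]), 0.8)]
[(array([600.3, 191.8,  89.9]), 0.82), (array([790.5, 155.5, 263.9]), 0.86)]
[(array([ 498.7, -270.9,  130.4]), 0.91)]
[(array([ 504.4, -269.6,  127.8]), 0.67), (array([ 727.8, -136.1,   -1. ]), 0.37), (array([ 485.3, -312.2,   -1.5]), 0.46)]
(480, 640)
```

View pics/w7.png

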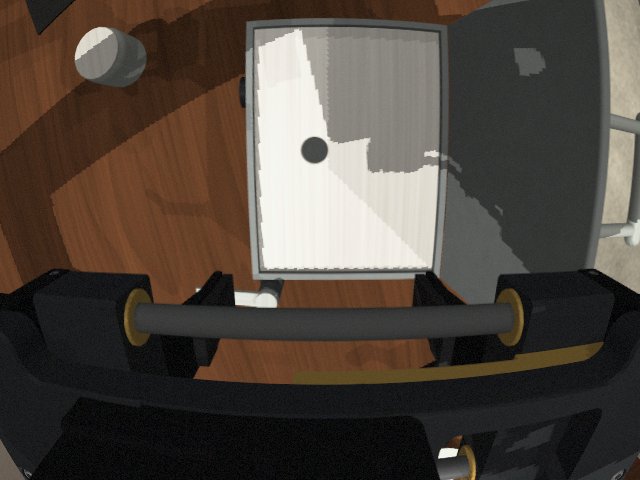

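```bash
cat >> h.py <<'E'
def ray(d,u,v,z):
    """fisheye wrist pixel -> world point at height z"""
    du,dv=(u-d['cx'])/d['fx'],(v-d['cy'])/d['fy']; th=np.hypot(du,dv); s=np.sin(th)/th
    r=d['P'][:3,:3]@np.array([du*s,-dv*s,-np.cos(th)]); o=d['P'][:3,3]; return o+r*(z-o[2])/r[2]
def rayp(d,u,v,z):
    r=d['P'][:3,:3]@np.array([(u-d['cx'])/d['fx'],-(v-d['cy'])/d['fy'],-1]); o=d['P'][:3,3]; return o+r*(z-o[2])/r[2]
def hole(d,u0,v0,r=22,th=110):
    g=cv2.cvtColor(d['img'],cv2.COLOR_RGB2GRAY)
    m=np.zeros_like(g); cv2.circle(m,(u0,v0),r,255,-1); m=((g<th)&(m>0)).astype(np.uint8)
    n,l,s,c=cv2.connectedComponentsWithStats(m); k=1+np.argmax(s[1:,4]); return c[k],s[k]
E
python3 - <<'E'
from h import *
for i in range(4):
    d=shot('wrist'); c,s=hole(d,314,150); print(c,s,ray(d,*c,92),ray(d,*c,88), {k:v for k,v in d.items() if k in('distortion','dist','k')})
print(d.keys())
d=shot('top','t3.png'); 
E
```

```text
[313.3 149.8] [301 137  26  26 521] [601.4 196.3  92. ] [601.2 196.2  88. ] {}
[313.3 149.8] [301 137  26  26 518] [601.3 196.4  92. ] [601.2 196.3  88. ] {}
[313.3 149.8] [301 137  26  26 519] [601.3 196.4  92. ] [601.2 196.3  88. ] {}
[313.3 149.8] [301 137  26  26 520] [601.4 196.4  92. ] [601.3 196.3  88. ] {}
dict_keys(['img', 'depth', 'fx', 'fy', 'cx', 'cy', 'hand_eye', 'P'])
```

View pics/t2.png

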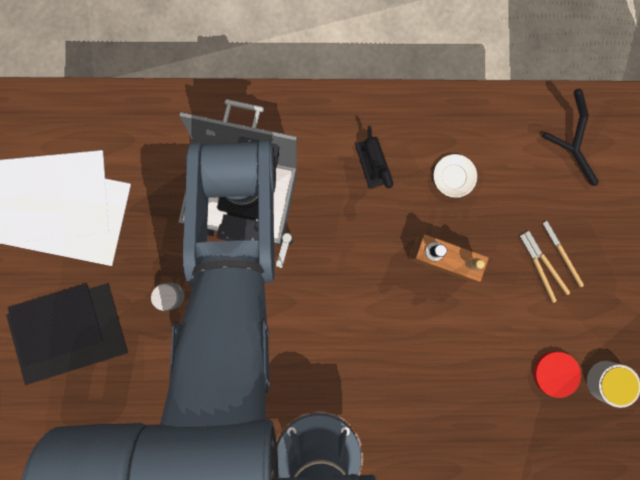

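```bash
python3 - <<'E'
from h import *
goal(497,-331,328,-12)
E
```

```text
goal (497, -331, 328, -12) t [-0.4769, -0.0015, -0.0629] w [-0.  0. -0.] pos [598.  135.1 265. ]
```

Call:
servo_tool(rows=[{"tx":-0.4769,"ty":-0.0015,"tz":-0.0629,"wx":0,"wy":0,"wz":0,"fingers":-1},{"tx":-0.4769,"ty":-0.0015,"tz":-0.0629,"wx":0,"wy":0,"wz":0,"fingers":-1},{"tx":-0.4769,"ty":-0.0015,"tz":-0.0629,"wx":0,"wy":0,"wz":0,"fingers":-1},{"tx":-0.4769,"ty":-0.0015,"tz":-0.0629,"wx":0,"wy":0,"wz":0,"fingers":-1},{"tx":-0.4769,"ty":-0.0015,"tz":-0.0629,"wx":0,"wy":0,"wz":0,"fingers":-1},{"tx":-0.4769,"ty":-0.0015,"tz":-0.0629,"wx":0,"wy":0,"wz":0,"fingers":-1},{"tx":-0.4769,"ty":-0.0015,"tz":-0.0629,"wx":0,"wy":0,"wz":0,"fingers":-1},{"tx":-0.4769,"ty":-0.0015,"tz":-0.0629,"wx":0,"wy":0,"wz":0,"fingers":-1}])

```text
time: 14.83
position: [527.3, -189.7, 309.2]
tool_rot: [-2.442, -1.976, 0.0]
force: [0.6, -0.4, -0.2]
width: 87.2
```

```bash
python3 - <<'E'
from h import *
goal(497,-331,328,-12)
E
```

```text
goal (497, -331, 328, -12) t [-0.1445, -0.0001, -0.0188] w [-0.  0. -0.] pos [ 527.3 -189.7  309.2]
```

Call:
servo_tool(rows=[{"tx":-0.1445,"ty":0,"tz":-0.0188,"wx":0,"wy":0,"wz":0,"fingers":-1},{"tx":-0.1445,"ty":0,"tz":-0.0188,"wx":0,"wy":0,"wz":0,"fingers":-1},{"tx":-0.1445,"ty":0,"tz":-0.0188,"wx":0,"wy":0,"wz":0,"fingers":-1},{"tx":-0.1445,"ty":0,"tz":-0.0188,"wx":0,"wy":0,"wz":0,"fingers":-1},{"tx":-0.1445,"ty":0,"tz":-0.0188,"wx":0,"wy":0,"wz":0,"fingers":-1},{"tx":-0.1445,"ty":0,"tz":-0.0188,"wx":0,"wy":0,"wz":0,"fingers":-1},{"tx":-0.1445,"ty":0,"tz":-0.0188,"wx":0,"wy":0,"wz":0,"fingers":-1}])

```text
time: 15.42
position: [497.0, -330.2, 327.6]
tool_rot: [-2.441, -1.975, -0.0]
force: [-0.2, 0.5, 0.3]
width: 87.1
```

```bash
python3 - <<'E'
from h import *
st()
d=shot('wrist','w8.png')
print([(n,w(d,k['xyz']),round(k['conf'],2)) for n in('probe_grip','probe','awl_center','stand') for k in viewer.pinpoint('wrist',n)[:2]])
E
```

```text
{'time': 15.4167, 'qpos': array([-0.8,  0.4,  1.4,  0. ,  1.4, -0.6]), 'position': array([ 497. , -330.2,  327.6]), 'tool_rot': array([-2.4, -2. , -0. ]), 'force': array([-0.2,  0.5,  0.3]), 'torque': array([-0.1, -0.1, -0. ]), 'width': np.float64(87.111)}
[('probe_grip', array([ 498.2, -271.4,  125.8]), 0.58), ('probe', array([ 500.9, -271.5,    6.6]), 0.77), ('awl_center', array([ 468.4, -354.3,  125.8]), 0.56), ('stand', array([ 486.8, -313.6,   -1.6]), 0.84)]
```

View pics/w8.png

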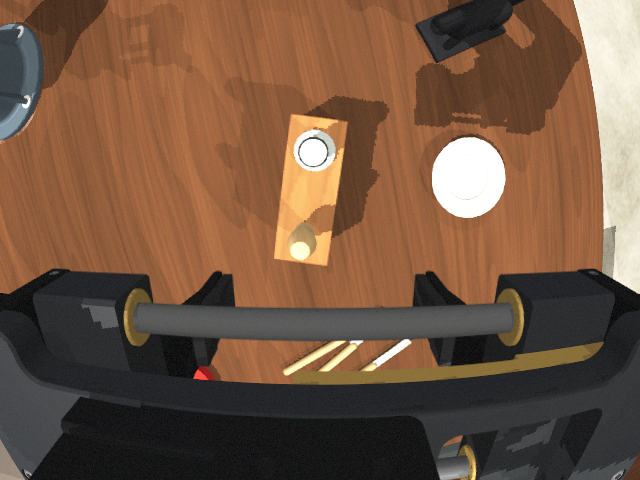

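```bash
python3 - <<'E'
from h import *
for i in range(2):
    d=shot('wrist'); g=cv2.cvtColor(d['img'],cv2.COLOR_RGB2GRAY)
    n,l,s,c=cv2.connectedComponentsWithStats((g>150).astype(np.uint8),connectivity=4); k=l[152,313]; print(k,c[k],s[k],ray(d,*c[k],155),ray(d,*c[k],157))
    # outer edge of dark ring
    m=((g<90)&(np.hypot(*(np.mgrid[:480,:640]-np.array([152,313])[:,None,None]))<20)).astype(np.uint8)
    cs,_=cv2.findContours(m,cv2.RETR_EXTERNAL,cv2.CHAIN_APPROX_NONE); cs=max(cs,key=cv2.contourArea); e=cv2.fitEllipse(cs); print(e,ray(d,*e[0],155))
im=cv2.resize(d['img'][110:190,270:360],None,fx=6,fy=6,interpolation=cv2.INTER_CUBIC); cv2.imwrite('pics/crop8.png',im[...,::-1])
goal(500.5,-270.5,200,-19.5)
E
```

```text
11 [306.  188.9] [ 273  115   71  151 6687] [ 486.9 -301.7  155. ] [ 487.  -301.4  157. ]
((311.9581298828125, 155.19650268554688), (30.836475372314453, 34.86186599731445), 11.937640190124512) [ 498.6 -272.8  155. ]
11 [306.  188.6] [ 273  115   70  151 6690] [ 486.9 -301.7  155. ] [ 487.  -301.5  157. ]
((307.8141174316406, 157.49261474609375), (34.1028938293457, 43.09798812866211), 41.99540328979492) [ 494.5 -274.3  155. ]
goal (500.5, -270.5, 200, -19.5) t [0.059, -0.0094, 0.1281] w [-0.   0.   7.5] pos [ 497.5 -330.1  328.1]
```

View pics/crop8.png

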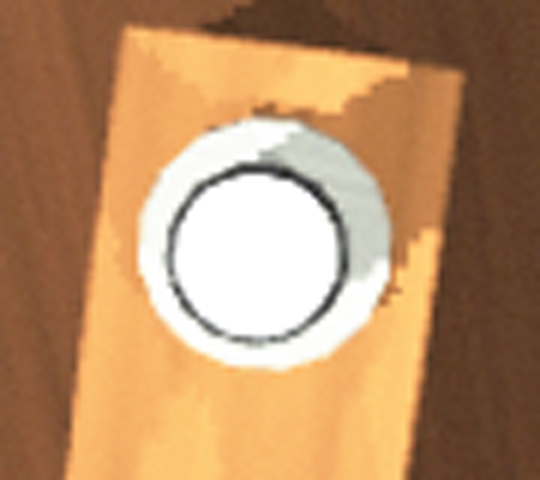

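```bash
python3 - <<'E'
from h import *
d=shot('wrist')
print(ray(d,312.6,151.9,155),ray(d,313.6,150.1,103)); 
goal(500.5,-270.5,200,-19.5)
E
```

```text
[ 499.8 -270.6  155. ] [ 499.4 -270.5  103. ]
goal (500.5, -270.5, 200, -19.5) t [0.0592, -0.0094, 0.1281] w [-0.   0.   7.5] pos [ 497.4 -330.3  328.1]
```

The dial fits to (499.8, −270.6) and the flange to (499.4, −270.5), so the probe is upright at about (499.6, −270.5).

Call:
servo_tool(rows=[{"tx":0.0592,"ty":-0.0085,"tz":0.1281,"wx":0,"wy":0,"wz":7.5,"fingers":-1},{"tx":0.0592,"ty":-0.0085,"tz":0.1281,"wx":0,"wy":0,"wz":7.5,"fingers":-1},{"tx":0.0592,"ty":-0.0085,"tz":0.1281,"wx":0,"wy":0,"wz":7.5,"fingers":-1},{"tx":0.0592,"ty":-0.0085,"tz":0.1281,"wx":0,"wy":0,"wz":7.5,"fingers":-1},{"tx":0.0592,"ty":-0.0085,"tz":0.1281,"wx":0,"wy":0,"wz":7.5,"fingers":-1},{"tx":0.0592,"ty":-0.0085,"tz":0.1281,"wx":0,"wy":0,"wz":7.5,"fingers":-1}])

```text
time: 16.32
position: [501.5, -270.3, 199.7]
tool_rot: [-2.563, -1.815, 0.001]
force: [0.2, -1.0, 0.5]
width: 86.8
```

```bash
python3 - <<'E'
from h import *
goal(499.6,-270.5,111,-19.5)
E
```

```text
goal (499.6, -270.5, 111, -19.5) t [-0.0008, -0.0017, 0.0887] w [-0.1  0.   0.1] pos [ 501.5 -270.3  199.7]
```

Call:
servo_tool(rows=[{"tx":-0.0008,"ty":-0.0017,"tz":0.03,"wx":0,"wy":0,"wz":0,"fingers":-1},{"tx":-0.0008,"ty":-0.0017,"tz":0.06,"wx":0,"wy":0,"wz":0,"fingers":-1},{"tx":-0.0008,"ty":-0.0017,"tz":0.08,"wx":0,"wy":0,"wz":0,"fingers":-1},{"tx":-0.0008,"ty":-0.0017,"tz":0.0887,"wx":0,"wy":0,"wz":0,"fingers":-1},{"tx":-0.0008,"ty":-0.0017,"tz":0.0887,"wx":0,"wy":0,"wz":0,"fingers":-1},{"tx":-0.0008,"ty":-0.0017,"tz":0.0887,"wx":0,"wy":0,"wz":0,"fingers":-1}])

```text
time: 16.82
position: [500.8, -272.1, 112.4]
tool_rot: [2.563, 1.813, 0.0]
force: [0.9, -0.0, 0.2]
width: 87.2
```

```bash
python3 - <<'E'
from h import *
for i in range(4):
    goal(499.6,-270.5,111,-19.5); viewer.get_image('top')
d=shot('scene','s6.png')
E
```

```text
goal (499.6, -270.5, 111, -19.5) t [0.001, -0.0017, 0.0014] w [0.1 0.1 0.1] pos [ 500.8 -272.1  112.4]
goal (499.6, -270.5, 111, -19.5) t [0.001, -0.0019, 0.0019] w [0.2 0.1 0.1] pos [ 501.  -272.1  112.9]
goal (499.6, -270.5, 111, -19.5) t [0.0009, -0.0018, 0.002] w [0.2 0.1 0.1] pos [ 501.  -271.9  113. ]
goal (499.6, -270.5, 111, -19.5) t [0.0007, -0.0016, 0.0019] w [0.2 0.1 0.1] pos [ 500.9 -271.7  112.9]
```

View pics/s6.png

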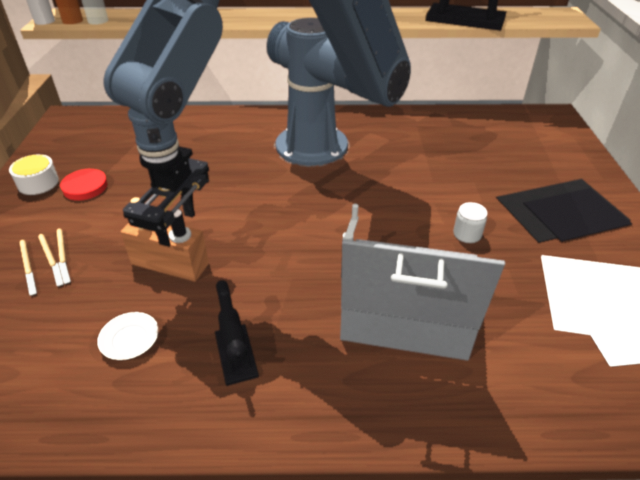

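Call:
servo_tool(rows=[{"tx":0.0008,"ty":-0.0017,"tz":0.0019,"wx":0,"wy":0,"wz":0,"fingers":-1},{"tx":0.0008,"ty":-0.0017,"tz":0.0019,"wx":0,"wy":0,"wz":0,"fingers":-0.3},{"tx":0.0008,"ty":-0.0017,"tz":0.0019,"wx":0,"wy":0,"wz":0,"fingers":0.1},{"tx":0.0008,"ty":-0.0017,"tz":0.0019,"wx":0,"wy":0,"wz":0,"fingers":0.3},{"tx":0.0008,"ty":-0.0017,"tz":0.0019,"wx":0,"wy":0,"wz":0,"fingers":0.6},{"tx":0.0008,"ty":-0.0017,"tz":0.0019,"wx":0,"wy":0,"wz":0,"fingers":1},{"tx":0.0008,"ty":-0.0017,"tz":0.0019,"wx":0,"wy":0,"wz":0,"fingers":1},{"tx":0.0008,"ty":-0.0017,"tz":0.0019,"wx":0,"wy":0,"wz":0,"fingers":1}], force=25)

```text
time: 17.73
position: [499.1, -269.9, 110.5]
tool_rot: [2.562, 1.814, -0.0]
force: [0.5, -0.2, -0.1]
width: 48.3
```

```bash
python3 - <<'E'
from h import *
st()
goal(499.6,-270.5,111,-19.5)
E
```

```text
{'time': 17.7333, 'qpos': array([-0.7,  0.6,  1.7, -0. ,  0.9, -0.4]), 'position': array([ 499.1, -269.9,  110.5]), 'tool_rot': array([ 2.6,  1.8, -0. ]), 'force': array([ 0.5, -0.2, -0.1]), 'torque': array([-0. , -0.1, -0. ]), 'width': np.float64(48.263)}
goal (499.6, -270.5, 111, -19.5) t [-0.0004, 0.0007, -0.0005] w [0.1 0.1 0.1] pos [ 499.1 -269.9  110.5]
```

Call:
servo_tool(rows=[{"tx":0,"ty":0.0005,"tz":0,"wx":0,"wy":0,"wz":0,"fingers":1},{"tx":0,"ty":0.0005,"tz":0,"wx":0,"wy":0,"wz":0,"fingers":1},{"tx":0,"ty":0.0005,"tz":0,"wx":0,"wy":0,"wz":0,"fingers":1},{"tx":0,"ty":0.0005,"tz":0,"wx":0,"wy":0,"wz":0,"fingers":1},{"tx":0,"ty":0.0005,"tz":0,"wx":0,"wy":0,"wz":0,"fingers":1},{"tx":0,"ty":0.0005,"tz":0,"wx":0,"wy":0,"wz":0,"fingers":1}])

```text
time: 18.23
position: [499.6, -270.1, 110.5]
tool_rot: [2.562, 1.814, 0.0]
force: [-0.2, 0.3, 0.0]
width: 27.2
```

```bash
python3 - <<'E'
from h import *
for i in range(3): goal(499.6,-270.5,111,-19.5); viewer.get_image('top')
st()
E
```

```text
goal (499.6, -270.5, 111, -19.5) t [-0.0004, 0.0001, -0.0005] w [0.1 0.1 0.1] pos [ 499.6 -270.1  110.5]
goal (499.6, -270.5, 111, -19.5) t [-0.0004, 0.0001, -0.0005] w [0.1 0.1 0.1] pos [ 499.6 -270.1  110.5]
goal (499.6, -270.5, 111, -19.5) t [-0.0004, 0.0002, -0.0005] w [0.1 0.1 0.1] pos [ 499.6 -270.1  110.5]
{'time': 18.3833, 'qpos': array([-0.7,  0.6,  1.7, -0. ,  0.9, -0.4]), 'position': array([ 499.6, -270.1,  110.5]), 'tool_rot': array([2.6, 1.8, 0. ]), 'force': array([-0.3,  0.1,  0.5]), 'torque': array([-0.1, -0.1,  0. ]), 'width': np.float64(27.609)}
```

Gripped at a width of 27.6 mm. I'll lift straight out of the stand.

Call:
servo_tool(rows=[{"tx":0,"ty":0,"tz":-0.015,"wx":0,"wy":0,"wz":0,"fingers":1},{"tx":0,"ty":0,"tz":-0.04,"wx":0,"wy":0,"wz":0,"fingers":1},{"tx":0,"ty":0,"tz":-0.07,"wx":0,"wy":0,"wz":0,"fingers":1},{"tx":0,"ty":0,"tz":-0.1,"wx":0,"wy":0,"wz":0,"fingers":1},{"tx":0,"ty":0,"tz":-0.13,"wx":0,"wy":0,"wz":0,"fingers":1},{"tx":0,"ty":0,"tz":-0.16,"wx":0,"wy":0,"wz":0,"fingers":1},{"tx":0,"ty":0,"tz":-0.185,"wx":0,"wy":0,"wz":0,"fingers":1},{"tx":0,"ty":0,"tz":-0.19,"wx":0,"wy":0,"wz":0,"fingers":1}])

```text
time: 19.05
position: [501.1, -271.1, 305.3]
tool_rot: [2.555, 1.809, 0.004]
force: [0.7, 0.4, -1.0]
width: 27.1
```

```bash
python3 - <<'E'
from h import *
st()
d=shot('scene','s7.png'); print([(n,w(d,k['xyz']),round(k['conf'],2)) for n in('probe_grip','probe_tip','probe_band') for k in viewer.pinpoint('scene',n)[:1]])
d=shot('wrist','w9.png'); print([(n,w(d,k['xyz']),round(k['conf'],2)) for n in('probe_grip','probe_tip','probe_band') for k in viewer.pinpoint('wrist',n)[:1]])
goal(601,196.4,300,-19.5)
E
```

```text
{'time': 19.05, 'qpos': array([-0.7,  0.4,  1.5, -0. ,  1.3, -0.4]), 'position': array([ 501.1, -271.1,  305.3]), 'tool_rot': array([2.6, 1.8, 0. ]), 'force': array([ 0.7,  0.4, -1. ]), 'torque': array([-0.1, -0.1,  0. ]), 'width': np.float64(27.103)}
[('probe_grip', array([ 503.7, -266.4,  322. ]), 0.9), ('probe_tip', array([ 502.5, -270.8,  201.9]), 0.86), ('probe_band', array([ 501.5, -271.1,  267.8]), 0.87)]
[('probe_grip', array([ 497.8, -270.6,  314.6]), 0.67), ('probe_tip', array([ 496.1, -271. ,  192.2]), 0.67)]
goal (601, 196.4, 300, -19.5) t [0.4732, -0.0582, -0.0013] w [-0.1 -0.   0.1] pos [ 498.6 -269.2  298.6]
```

View pics/s7.png

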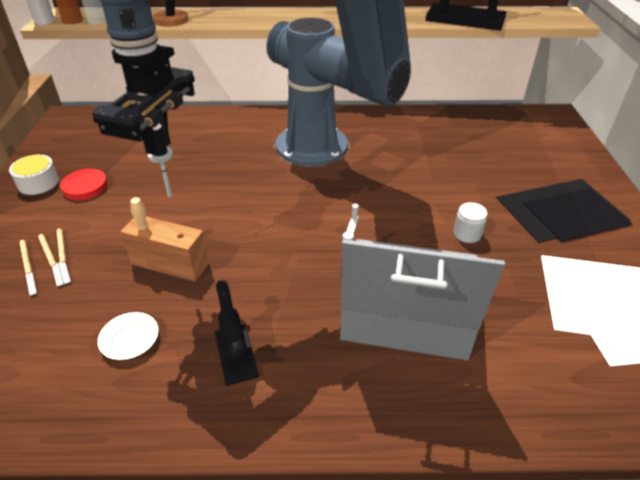

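View pics/w9.png

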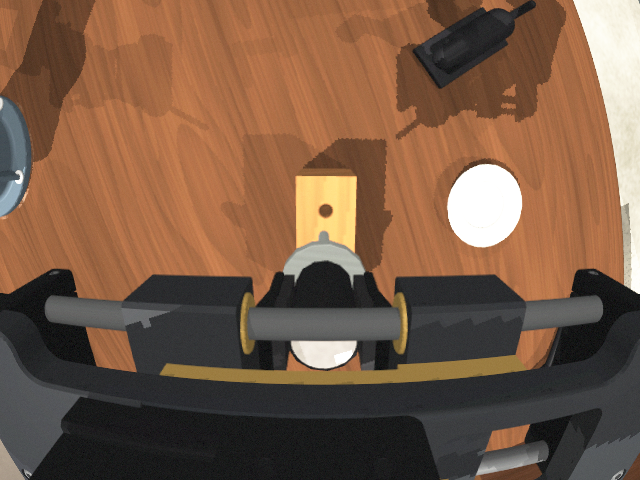

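The probe is held and upright. In the wrist view the rod tip pokes out at about (324, 234), and the empty stand hole is at (326, 211). Now carrying it over to the warmer.

Call:
servo_tool(rows=[{"tx":0.02,"ty":-0.0025,"tz":0,"wx":0,"wy":0,"wz":0,"fingers":1},{"tx":0.06,"ty":-0.0074,"tz":0,"wx":0,"wy":0,"wz":0,"fingers":1},{"tx":0.1,"ty":-0.0123,"tz":0,"wx":0,"wy":0,"wz":0,"fingers":1},{"tx":0.14,"ty":-0.0172,"tz":0,"wx":0,"wy":0,"wz":0,"fingers":1},{"tx":0.18,"ty":-0.0221,"tz":0,"wx":0,"wy":0,"wz":0,"fingers":1},{"tx":0.22,"ty":-0.0271,"tz":0,"wx":0,"wy":0,"wz":0,"fingers":1},{"tx":0.25,"ty":-0.0308,"tz":0,"wx":0,"wy":0,"wz":0,"fingers":1},{"tx":0.27,"ty":-0.0332,"tz":0,"wx":0,"wy":0,"wz":0,"fingers":1}])

```text
time: 20.12
position: [556.8, -0.1, 297.7]
tool_rot: [-2.559, -1.816, 0.002]
force: [0.1, 0.1, -0.6]
width: 27.4
```

```bash
python3 - <<'E'
from h import *
goal(601,196.4,300,-15)
E
```

```text
goal (601, 196.4, 300, -15) t [0.2001, -0.0231, -0.002] w [-0.2 -0.1 -4.3] pos [556.8  -0.1 297.7]
```

Call:
servo_tool(rows=[{"tx":0.03,"ty":-0.0035,"tz":-0.001,"wx":0,"wy":0,"wz":-4.3,"fingers":1},{"tx":0.06,"ty":-0.007,"tz":-0.002,"wx":0,"wy":0,"wz":-4.3,"fingers":1},{"tx":0.1,"ty":-0.0116,"tz":-0.002,"wx":0,"wy":0,"wz":-4.3,"fingers":1},{"tx":0.13,"ty":-0.015,"tz":-0.002,"wx":0,"wy":0,"wz":-4.3,"fingers":1},{"tx":0.14,"ty":-0.0162,"tz":-0.002,"wx":0,"wy":0,"wz":-4.3,"fingers":1},{"tx":0.14,"ty":-0.0162,"tz":-0.002,"wx":0,"wy":0,"wz":-4.3,"fingers":1},{"tx":0.14,"ty":-0.0162,"tz":-0.002,"wx":0,"wy":0,"wz":-4.3,"fingers":1}])

```text
time: 20.7
position: [587.2, 137.1, 298.9]
tool_rot: [-2.487, -1.912, 0.006]
force: [-0.9, 0.2, -0.9]
width: 26.9
```

```bash
python3 - <<'E'
from h import *
st()
d=shot('wrist','w10.png'); print([(n,w(d,k['xyz']),round(k['conf'],2)) for n in('guide','probe_tip') for k in viewer.pinpoint('wrist',n)[:1]])
d2=shot('top','t4.png');print([(n,w(d2,k['xyz']),round(k['conf'],2)) for n in('guide',) for k in viewer.pinpoint('top',n)[:1]])
im=cv2.resize(d['img'][80:280,220:420],None,fx=3,fy=3,interpolation=cv2.INTER_CUBIC); cv2.imwrite('pics/crop10.png',im[...,::-1])
E
```

```text
{'time': 20.7, 'qpos': array([0. , 0.4, 1.4, 0. , 1.3, 0.3]), 'position': array([587.2, 137.1, 298.9]), 'tool_rot': array([-2.5, -1.9,  0. ]), 'force': array([-0.9,  0.2, -0.9]), 'torque': array([-0.1, -0.1, -0. ]), 'width': np.float64(26.9)}
[('guide', array([601.4, 193.2,  91.2]), 0.81)]
[]
```

View pics/w10.png

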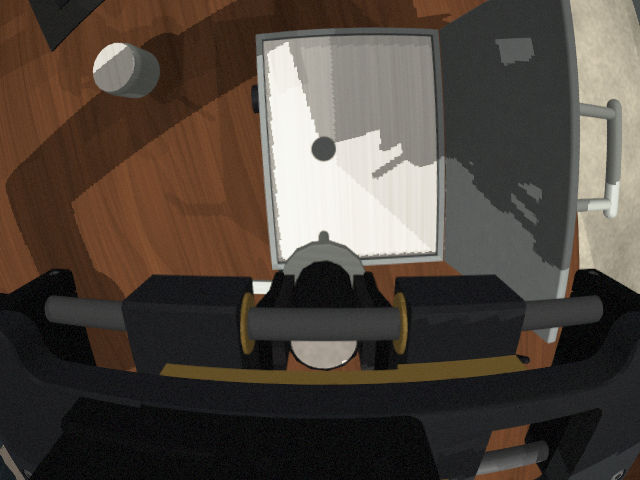

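View pics/crop10.png

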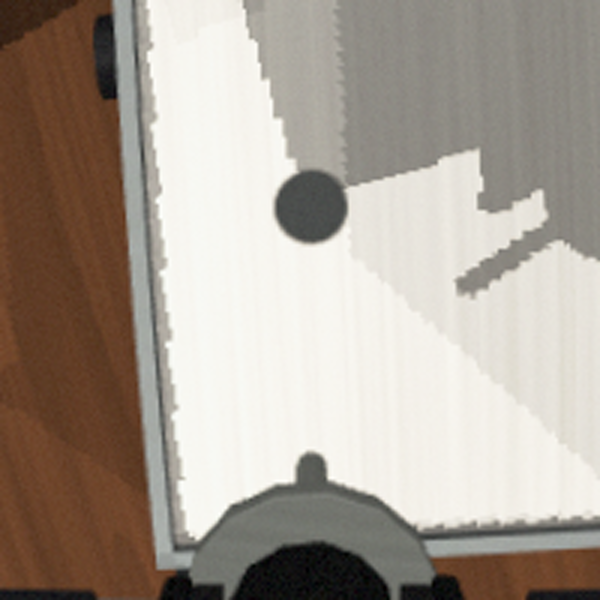

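```bash
python3 - <<'E'
from h import *
d=shot('wrist'); c,s=hole(d,323,149,th=110); T=toolT(); z=T[2,3]-105.5
t=ray(d,323.7,235,z); h=ray(d,*c,92); print('tcp',T[:3,3],'z axis',T[:3,2]*100,'hole',c,h,'tip',t, 'tip tool', T[:3,:3].T@(t-T[:3,3]),'exp tip', T[:3,3]+T[:3,2]*105.5)
goal(h[0],h[1],298,-15)
g=cv2.cvtColor(d['img'],cv2.COLOR_RGB2GRAY)[215:262,300:350]; 
E
```

```text
tcp [587.7 136.  300. ] z axis [  -0.4    0.2 -100. ] hole [322.  147.3] [601.4 196.6  92. ] tip [587.  135.7 194.5] tip tool [ -0.6  -0.2 105.5] exp tip [587.3 136.2 194.5]
goal (np.float64(601.4028437528922), np.float64(196.56589357616568), 298, -15) t [0.062, -0.0025, 0.002] w [-0.2 -0.1 -0.1] pos [587.7 136.  300. ]
```

The tip agrees with the kinematics (within 0.6 mm), and the hole is at (601.4, 196.5). I'll move above it and then partway down.

Call:
servo_tool(rows=[{"tx":0.02,"ty":-0.001,"tz":0,"wx":-0.2,"wy":-0.1,"wz":0,"fingers":1},{"tx":0.045,"ty":-0.002,"tz":0,"wx":-0.2,"wy":-0.1,"wz":0,"fingers":1},{"tx":0.0625,"ty":-0.0025,"tz":0.01,"wx":-0.2,"wy":-0.1,"wz":0,"fingers":1},{"tx":0.0625,"ty":-0.0025,"tz":0.035,"wx":-0.2,"wy":-0.1,"wz":0,"fingers":1},{"tx":0.0625,"ty":-0.0025,"tz":0.06,"wx":-0.2,"wy":-0.1,"wz":0,"fingers":1},{"tx":0.0625,"ty":-0.0025,"tz":0.075,"wx":-0.2,"wy":-0.1,"wz":0,"fingers":1},{"tx":0.0625,"ty":-0.0025,"tz":0.075,"wx":-0.2,"wy":-0.1,"wz":0,"fingers":1},{"tx":0.0625,"ty":-0.0025,"tz":0.075,"wx":-0.2,"wy":-0.1,"wz":0,"fingers":1}])

```text
time: 21.67
position: [601.0, 196.4, 224.5]
tool_rot: [-2.494, -1.909, 0.004]
force: [-0.1, 0.0, -0.9]
width: 27.7
```

```bash
python3 - <<'E'
from h import *
st()
for i in range(3):
    goal(601.6,196.8,215,-15); d=shot('wrist','w11.png' if i==0 else None)
d2=shot('scene','s8.png'); print([(n,w(d2,k['xyz']),round(k['conf'],2)) for n in('probe_tip','probe_grip','probe_band') for k in viewer.pinpoint('scene',n)[:1]])
im=cv2.resize(d['img'][180:330,250:400],None,fx=4,fy=4,interpolation=cv2.INTER_CUBIC); cv2.imwrite('pics/crop11.png',im[...,::-1])
E
```

```text
{'time': 21.6667, 'qpos': array([ 0.1,  0.5,  1.4, -0. ,  1.2,  0.4]), 'position': array([601. , 196.4, 224.5]), 'tool_rot': array([-2.5, -1.9,  0. ]), 'force': array([-0.1,  0. , -0.9]), 'torque': array([-0. , -0.1, -0. ]), 'width': np.float64(27.698)}
goal (601.6, 196.8, 215, -15) t [0.0005, 0.0005, 0.0095] w [-0.1  0.1 -0.1] pos [601.  196.4 224.5]
goal (601.6, 196.8, 215, -15) t [0.0, -0.0004, 0.0108] w [ 0.   0.  -0.1] pos [602.  196.7 225.8]
goal (601.6, 196.8, 215, -15) t [-0.0002, -0.0009, 0.0115] w [ 0.1 -0.  -0.1] pos [602.5 196.8 226.5]
[('probe_tip', array([473.9,  90.6, 139.4]), 0.35), ('probe_grip', array([603.7, 200.3, 244.7]), 0.65), ('probe_band', array([604.3, 197.1, 184.5]), 0.56)]
```

View pics/crop11.png

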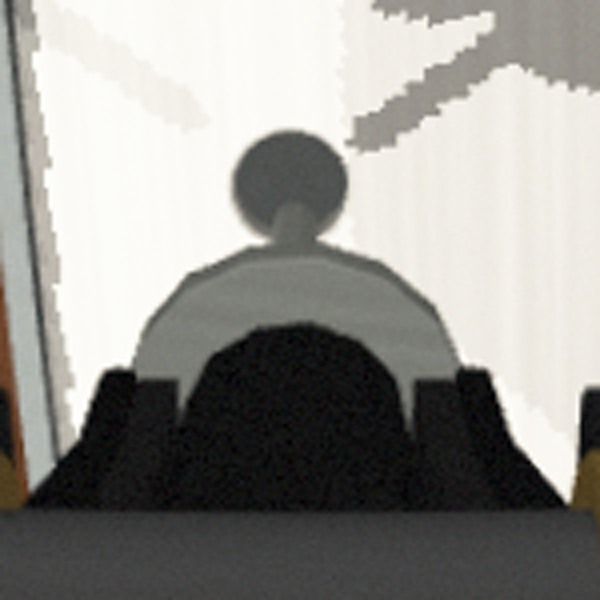

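View pics/s8.png

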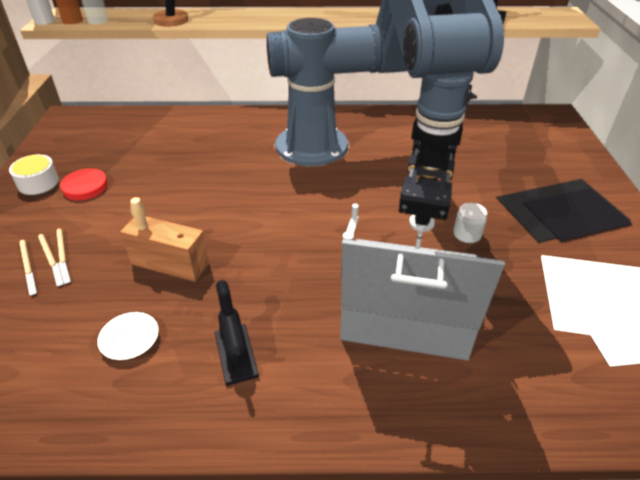

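```bash
python3 - <<'E'
from h import *
d=shot('wrist','w12.png'); T=toolT(); z=T[2,3]-105.5
im=cv2.resize(d['img'][200:260,290:350],None,fx=10,fy=10,interpolation=cv2.INTER_CUBIC); cv2.imwrite('pics/crop12.png',im[...,::-1])
print(T[:3,3],T[:3,2]*100,'hole',ray(d,322.6,226.4,92),'tip',ray(d,323.4,236.4,z))
E
```

```text
[601.6 197.1 226. ] [   0.1   -0.  -100. ] hole [600.9 196.7  92. ] tip [601.2 195.7 120.5]
```

View pics/crop12.png

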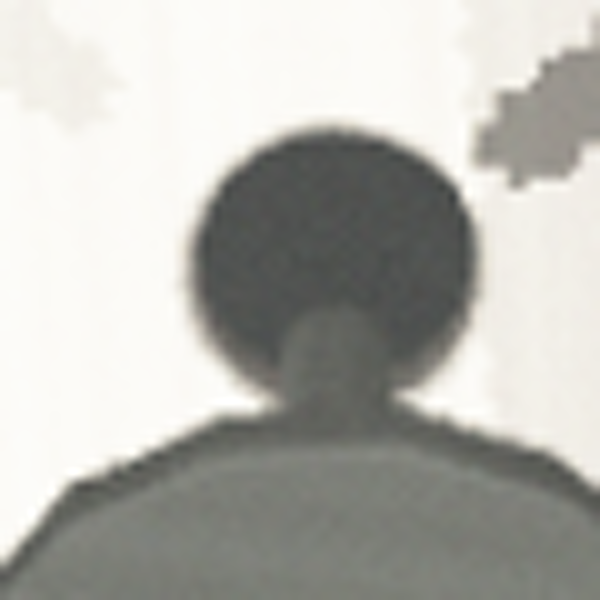

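```bash
python3 - <<'E'
from h import *
d=shot('wrist'); T=toolT(); z=T[2,3]-105.5
print(T[:3,3],T[:3,2]*100,'hole',ray(d,323.1,225.9,92),'tip',ray(d,323.4,234.8,z))
goal(601.6,197.1,190,-15)
E
```

```text
[601.5 197.1 225.7] [   0.1   -0.  -100. ] hole [601.1 197.   92. ] tip [601.3 196.9 120.2]
goal (601.6, 197.1, 190, -15) t [-0.0, 0.0001, 0.0357] w [ 0.   0.  -0.1] pos [601.5 197.1 225.7]
```

Hole (601.1, 197.0) and tip (601.3, 196.9) agree. Lowering slowly.

Call:
servo_tool(rows=[{"tx":0,"ty":0,"tz":0.005,"wx":0,"wy":0,"wz":0,"fingers":1},{"tx":0,"ty":0,"tz":0.012,"wx":0,"wy":0,"wz":0,"fingers":1},{"tx":0,"ty":0,"tz":0.019,"wx":0,"wy":0,"wz":0,"fingers":1},{"tx":0,"ty":0,"tz":0.026,"wx":0,"wy":0,"wz":0,"fingers":1},{"tx":0,"ty":0,"tz":0.033,"wx":0,"wy":0,"wz":0,"fingers":1},{"tx":0,"ty":0,"tz":0.038,"wx":0,"wy":0,"wz":0,"fingers":1},{"tx":0,"ty":0,"tz":0.04,"wx":0,"wy":0,"wz":0,"fingers":1},{"tx":0,"ty":0,"tz":0.04,"wx":0,"wy":0,"wz":0,"fingers":1}])

```text
time: 22.78
position: [601.1, 197.1, 184.7]
tool_rot: [-2.494, -1.911, 0.002]
force: [-0.1, -0.4, -0.2]
width: 27.2
```

```bash
python3 - <<'E'
from h import *
for i in range(4):
    goal(601.5,197.1,137.5,-15); d=shot('wrist','w13.png' if i==0 else None)
st()
E
```

```text
goal (601.5, 197.1, 137.5, -15) t [0.0002, 0.0005, 0.0472] w [-0.1  0.1 -0.1] pos [601.1 197.1 184.7]
goal (601.5, 197.1, 137.5, -15) t [0.0, 0.0001, 0.0478] w [-0.   0.  -0.1] pos [601.4 197.1 185.3]
goal (601.5, 197.1, 137.5, -15) t [-0.0001, -0.0002, 0.0483] w [ 0.   0.  -0.1] pos [601.7 197.2 185.8]
goal (601.5, 197.1, 137.5, -15) t [-0.0002, -0.0004, 0.0485] w [ 0.1  0.  -0.1] pos [601.8 197.2 186. ]
{'time': 22.9833, 'qpos': array([ 0.1,  0.6,  1.4, -0. ,  1.1,  0.4]), 'position': array([601.9, 197.2, 186.2]), 'tool_rot': array([2.5, 1.9, 0. ]), 'force': array([-0. ,  0.7, -1.3]), 'torque': array([-0. , -0.1, -0. ]), 'width': np.float64(27.563)}
```

Call:
servo_tool(rows=[{"tx":0,"ty":-0.0003,"tz":0.006,"wx":0,"wy":0,"wz":0,"fingers":1},{"tx":0,"ty":-0.0003,"tz":0.013,"wx":0,"wy":0,"wz":0,"fingers":1},{"tx":0,"ty":-0.0003,"tz":0.021,"wx":0,"wy":0,"wz":0,"fingers":1},{"tx":0,"ty":-0.0003,"tz":0.029,"wx":0,"wy":0,"wz":0,"fingers":1},{"tx":0,"ty":-0.0003,"tz":0.037,"wx":0,"wy":0,"wz":0,"fingers":1},{"tx":0,"ty":-0.0003,"tz":0.043,"wx":0,"wy":0,"wz":0,"fingers":1},{"tx":0,"ty":-0.0003,"tz":0.047,"wx":0,"wy":0,"wz":0,"fingers":1},{"tx":0,"ty":-0.0003,"tz":0.048,"wx":0,"wy":0,"wz":0,"fingers":1}])

```text
time: 23.65
position: [601.1, 197.1, 136.8]
tool_rot: [2.494, 1.911, -0.001]
force: [0.4, -0.6, -1.1]
width: 27.4
```

Call:
servo_tool(rows=[{"tx":0,"ty":0,"tz":0,"wx":0,"wy":0,"wz":0,"fingers":1},{"tx":0,"ty":0,"tz":0,"wx":0,"wy":0,"wz":0,"fingers":1},{"tx":0,"ty":0,"tz":0,"wx":0,"wy":0,"wz":0,"fingers":1},{"tx":0,"ty":0,"tz":0,"wx":0,"wy":0,"wz":0,"fingers":1}])

```text
time: 23.98
position: [601.4, 197.2, 137.3]
tool_rot: [2.493, 1.91, 0.0]
force: [0.1, -0.3, -1.0]
width: 27.3
```

```bash
python3 - <<'E'
from h import *
for i in range(4):
    goal(601.5,197.1,137.5,-15); d=shot('wrist','w14.png' if i==0 else None)
st(); print(toolT()[:3,2])
d2=shot('scene','s9.png'); print([(n,w(d2,k['xyz']),round(k['conf'],2)) for n in('probe_grip','probe_band','latch_post','awl_center','dog','tin','saucer') for k in viewer.pinpoint('scene',n)[:1]])
print([(n,w(d,k['xyz']),round(k['conf'],2)) for n in('probe_grip','lid_handle') for k in viewer.pinpoint('wrist',n)[:1]])
E
```

```text
goal (601.5, 197.1, 137.5, -15) t [-0.0001, 0.0001, -0.0002] w [ 0.   0.  -0.1] pos [601.4 197.2 137.3]
goal (601.5, 197.1, 137.5, -15) t [-0.0001, 0.0002, -0.0002] w [ 0.   0.  -0.1] pos [601.4 197.2 137.3]
goal (601.5, 197.1, 137.5, -15) t [-0.0001, 0.0002, -0.0002] w [ 0.   0.  -0.1] pos [601.3 197.2 137.3]
goal (601.5, 197.1, 137.5, -15) t [-0.0, 0.0003, -0.0003] w [ 0.   0.  -0.1] pos [601.3 197.2 137.2]
{'time': 24.1833, 'qpos': array([ 0.1,  0.6,  1.5, -0. ,  1. ,  0.4]), 'position': array([601.2, 197.2, 137.1]), 'tool_rot': array([ 2.5,  1.9, -0. ]), 'force': array([-0.4,  0.1, -0.3]), 'torque': array([ 0. , -0.1, -0. ]), 'width': np.float64(27.843)}
[-0. -0. -1.]
[('latch_post', array([469.1,  91.4, 138.5]), 0.77), ('awl_center', array([ 467.4, -351.5,  126.8]), 0.87), ('dog', array([ 730.3, -138.6,    0.3]), 0.94), ('tin', array([393.3, 367. ,  -0.3]), 0.86), ('saucer', array([ 694.8, -346.5,    3.5]), 0.86)]
[('probe_grip', array([601.1, 193.2, 152.3]), 0.56)]
```

View pics/w14.png

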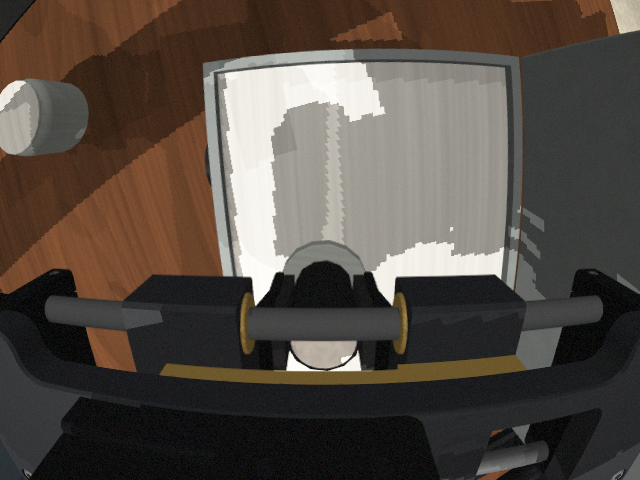

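View pics/s9.png

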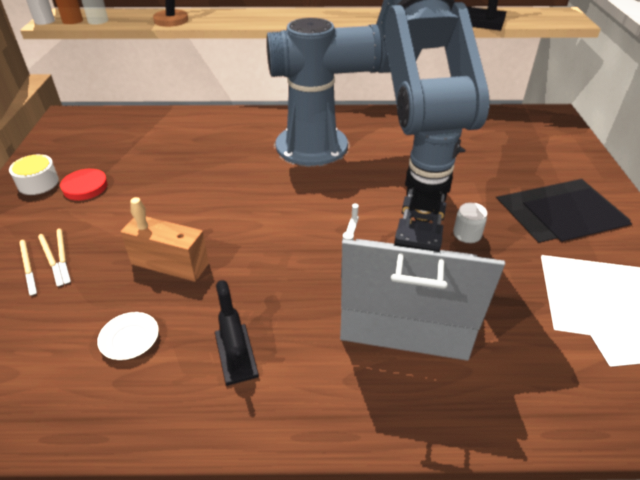

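The flange sits in the grip exactly as before, so nothing has slipped. The arm is still and the bystanders read as they did at the start. Handing in.

```bash
python3 - <<'E'
from h import *
print(ctrl.close_job()); st()
E
```

```text
the job is handed in; nothing more can be done
None
the job is handed in; nothing more can be done
```

I handed the job in at about 24.2 s of the 72 s allowed, with every step of the task done. No verdict was reported.

**Latch and lid:** The latch lever is swung to about 1.43 rad. The lid was tipped back by its handle and stands at about 1.7 rad.

**Probe:** I drew it straight out of the stand and lowered it slowly through the guide hole.

**What the last checks showed:**
- **Centring:** With the tip about 28 mm above the deck, the wrist camera put the hole at (601.1, 197.0) mm and the tip at (601.3, 196.9) mm. At the end the tool was at (601.2, 197.2) mm, pointing straight down.
- **Height:** The band should be level with the deck top to within about 1 mm. I worked this out from the gripper height; I could not see the band itself once the rod was in the hole.
- **Grip and contact:** The fingers were 27.8 mm apart on the 28 mm handle, the flange had not shifted in the grip, and external forces were about 1 N or less.
- **Bystanders:** The awl, wax dog, tin and saucer all read within about 5 mm of where they started, which is roughly the network's accuracy.

**Disagreements and gaps:**
- The networks placed the hole up to about 5 mm off in y in some wrist views, and the warmer fit differed from the wrist-camera value by about 1 mm in x. I used the wrist-camera value.
- They found no probe grip or band in the final scene picture, where the lid hides the probe.
- They also found no lid handle in the final wrist picture. The lid angle comes from earlier handle readings, and the final scene picture shows the lid still standing open.

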